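# Shut the cap jig and hold it shut on its locking pin

### The arm

A 7-joint arm with a two-finger parallel gripper is mounted at the origin on the work surface. World frame = base frame: x ahead of the robot, y to its left, z up, the work surface at z = 0. Lengths are in m, angles in rad, forces in N, time in s.
With the tool pointing down it reaches from about 0.425 to 0.95 m from the base axis. Payload 4.7 kg.
Tool frame: the origin (TCP) lies at the very end of the fingers, on their centre line; the grasp point (between the pads) lies 19 mm behind it (arm.tcp_to_grasp is the y of the grasp point in the tool frame, in m); y points along the fingers, x is the direction in which the jaws open and shut, and the axes are right-handed (so a half turn about y gives the same grasp; the last joint's range is limited). The gripper opens to 87 mm and grips with 3 to 60 N. Pads are 19 mm wide; open, the fingers measure 117 mm over their backs; the gripper's body (75 mm by 190 mm) begins 51 mm behind the grasp point.
Start: joints at [-0.029, 0.469, -0.049, 1.532, 0.024, 1.141, -0.082], TCP at [0.675, 0, 0.223] pointing down, gripper open.
Joint ranges: [-2.59, 2.59], [-0.33, 1.99], [-1.39, 1.29], [0.1, 2.45], [-1.04, 4.18], [0.21, 1.99], [-2.66, 2.66]. Speed limits (rad/s): [2.57, 2.57, 3.14, 3.14, 3.14, 3.14, 3.14].

### API

Orientations are given as a 3x3 rotation matrix whose columns are the frame's x, y, z axes.
In Python, from cell import arm gives the robot as it stands. The module is installed in compiled form; this text tells all that it offers.
- The arm moves only by the shell command python3 -m jog 'ROWS' [FORCE]. ROWS is JSON, a list of rows, each an object of numbers: "rx", "ry", "rz": the turn, a rotation vector about the tool's x, y, z in degrees; "dx", "dy", "dz": the shift along the tool's x, y, z in mm; "hand": the opening in per cent of the stroke, from 0 (shut) to 100 (fully open). In form: [{"rx": .., "ry": .., "rz": .., "dx": .., "dy": .., "dz": .., "hand": ..}, ...]. A call has 1 to 10 rows; each row is the pose to reach, as a shift and turn from the pose commanded when the call began, along the tool's axes at that moment; what a row does not reach only later rows make up. A row lasts 1/8 s, in which the tool goes at most 62.5 mm and 10.7 degrees, less where a joint would pass 70% of its speed; a pose out of reach is approached as far as the arm can. A call with a gripper value outside its range is refused whole. The fingers move at their own pace and stop on an object; FORCE is the grip in N (left out, the last holds). Time passes only in rows, so rows that repeat a pose let the fingers close. It gives the time, the measured TCP pose, the force and the opening at its end, in the units of the state.
- arm.sense(): the state, without advancing time (a new reading comes with each control period).
- arm.camera(name): name is "scene" or "side" or "wrist"; returns a dict with "img" (480x640x3 uint8, blue, green, red), "depth" (480x640 float32, m along the optical axis (not along the pixel's ray), 0 where there is no reading), "K" (3x3 intrinsics, pixels), "cam_to_world" (4x4, takes a point from camera to world coordinates); the wrist camera has in their place "T_tool_cam" (4x4, takes a point from camera to tool coordinates, whose origin is the TCP and whose axes are the tool frame's). Camera axes: x right, y up, looking along -z (the intrinsics and any distortion apply to the point x, -y, -z); pixel columns grow to the right and rows downward; lengths in m; the calibration is good to about 2 mm. A picture is of the moment at which its call begins: read the wrist's pose just before it.
- arm.job_done(): hands the job in, once; it reports no verdict.
The state is a dict: "time": time; "joints": joint angles; "qd": joint speeds; "tau": joint torques, N m; "tcp_pos": TCP position; "tcp_rot": TCP orientation; "wrist_force": force on the tool from outside, world axes, zero at the start; "wrist_torque": the same for the moment, N m; "grip_width": opening from 0.0 (shut) to 1.0 (fully open).
Only numpy, scipy, OpenCV 4.12 (cv2) and the standard library are available. Lean on these libraries where they do the work, as an engineer would, in place of code of your own. Each camera call takes 0.05 s, during which the arm holds its last target.

### The job

Swing the top half of the clamshell cap jig down onto the bottom half, then flip the small lever on it up and right over backwards so that the pin hole is clear. Take the locking pin by its knob out of its wooden stand, push it down through the holes of both halves until its collar presses the springy jig fully shut, and finish like that: still holding the knob and pressing down, without letting go. Leave the basket and the loose caps alone.

Things in the scene. Friction and masses are not known exactly. Their poses are not given: they have to be found in the camera images.
- jig: Aluminium clamshell jig fixed to the table on a thin dark foot plate (100 x 150 x 6 mm). Bottom half: block 80 (x) x 120 (y) x 50 mm high, a black cap on a sprung nest in its middle, 6 mm proud. Origin: centre of the underside, on the table; z up. Top half hinged along the upper edge of the +y side; pin hole near the -y side. Its place varies, turned up to 0.35 rad about z.
- jig_hole (a point): Mouth of the pin hole in the top face of the bottom half, at (0, -40, 50) mm in the jig's frame. Round, 13 mm wide, 45 mm deep, upright.
- top_half (a joint): Top half's angle, rad: 0 fully shut, 1.57 upright. Starts open at 1.15 to 1.5, stays there (stiff hinge, 0.16 N m friction); below about 0.9 it sinks by its weight (0.32 kg). The sprung nest holds it ajar at 0.05 to 0.1; 6 to 9 N down at the pin hole shuts it fully, let go it springs ajar. At angle a a point r from the hinge lies r cos a towards jig -y and r sin a up.
- top_half_hinge (a point): Middle of the hinge line, at (0, 60, 50) mm in the jig's frame; the hinge line runs along the jig's x.
- top_half_hole (a point): Centre of the pin hole on the outer (upper, when shut) face of the top half, 100 mm from the hinge line. Hole 14 mm wide, right through; the top half is a plate 80 mm wide (x), 120 mm long and 10 mm thick; its underside lies in the hinge line's plane.
- top_half_tongue (a point): On the outer face of the tongue that sticks out of the free end of the top half, 138 mm from the hinge line: 30 mm wide, reaching from 120 to 152 mm from the hinge, about 8 mm thick. A good place to push or pinch to close it.
- lever (a joint): Angle of the small steel lever on the top half's outer face, rad: 0 = lying down across the pin hole, which a 24 mm disc on it then covers (start); grows as its free end is raised; 1.57 sticks straight up from the top half; 2.4 is the stop, folded back. A light hinge: past upright it drops back to the stop by its own weight.
- lever_pivot (a point): Lever's pivot, at the jig's +x side of the pin hole, 31 mm from it and 7 mm above the outer face of the top half. The pivot axis runs along the top half's length (jig's y when shut).
- lever_tab (a point): Centre of the grip at the lever's free end: a little dark steel bar along the jig's y, 14 mm long, 10 mm thick. With the lever down it lies 92 mm from the pivot towards the jig's -x and 12 mm higher than it, overhanging the jig's -x side by about 21 mm.
- stand: Plywood block 70 x 70 x 56 mm fixed to the table, with an upright hole 13 mm wide and 53 mm deep in the middle of its top, in which the pin stands. Origin: centre of the underside. It stands to the left or to the right of the jig.
- pin: Loose steel locking pin, 0.11 kg, upright in the stand with its collar on the stand's top. Origin: its lower tip; z towards the knob. Shank 10 mm thick and 50 mm long with a tapered tip, then a collar 28 mm wide and 6 mm thick, then a round knob 20 mm wide and 36 mm tall; 92 mm in all.
- pin_knob (a point): Centre of the pin's knob, where to grasp it: 74 mm above the tip, 18 mm above the collar's top.
- pin_tip (a point): The pin's lower tip. With the pin home and the jig shut it lies 40 mm below the mouth jig_hole.
- basket: Loose green basket 200 x 150 x 60 mm with black caps in it, to the left or right of the jig (where the stand is not). Origin: centre of the underside. Leave it alone.
- cap_a: Loose black cap, 36 mm wide, 16 mm high, beyond the jig. Origin: centre of the underside. Leave it alone.
- cap_b: Another such cap, beyond the jig. Leave it alone.
Not all that is in view belongs to the job. Of the things that look like the pin, the smaller one is meant. Of the things shaped like the jig, the aluminium one is meant.

How it is judged:
On the way, in this order (a step that is already met when the one before it is completed fails the run):
1. the top half is swung down and rests on the sprung nest (value of joint top_half below 0.15 rad), for 0.3 s.
2. the lever is flipped over backwards, clear of the hole, with the top half still down (value of joint lever above 1.7 rad and value of joint top_half below 0.15 rad), for 0.3 s.
3. the pin is drawn out of its stand (z of pin_tip in the frame of stand above 0.06 m), for 0.1 s.
4. the pin has gone through the top half into the bottom half's hole (horizontal distance between pin_tip and jig_hole below 0.004 m and z of pin_tip in the frame of jig below 0.04 m), for 0.1 s.
At the end, for the whole second after the job is handed in: For the last second: top half shut (below 0.02 rad), lever folded back (above 1.7 rad), pin upright (0.1 rad) with its tip 36 mm or more down the lower hole and within 4 mm of its axis, pushing on the jig with over 2.5 N, still held by the gripper, at rest (value of joint top_half below 0.02 rad and value of joint lever above 1.7 rad and horizontal distance between pin_tip and jig_hole below 0.004 m and z of pin_tip in the frame of jig below 0.014 m and angle between pin's own z axis and vertical below 0.1 rad and contact force between pin and jig above 2.5 N and contact force between the fingers and pin above 2 N and linear speed of pin below 0.02 m/s); the arm keeps its last pose, push and grip.
It fails at once if the basket or a loose cap is moved by more than 20 mm (distance of any of basket, cap_a, cap_b from where it was at the start of the episode above 0.02 m).
It also fails if it takes over 72 s, if anything falls off the work surface, if the arm or the gripper's body presses on something with over 40 N, if the wrist force passes 120 N, or if a joint passes its speed limit or range.

## Working session

There is one attempt and no reset: what is moved stays moved. The work goes in short steps, Python scripts to look and compute and a shell command to move; the robot and the scene stay as the last step left them, time stands still between calls to the robot, and variables do not carry over. Pictures are saved under pics/ and viewed, and the job is handed in when it is done.

```bash
mkdir -p pics; ls; python3 - <<'E'
from cell import arm
import cv2,numpy as np,pickle
s=arm.sense(); print({k:np.round(v,3).tolist() for k,v in s.items()})
print(arm.tcp_to_grasp)
d={}
for n in ["scene","side","wrist"]:
    c=arm.camera(n); d[n]=c; cv2.imwrite(f"pics/{n}0.png",c["img"]); print(n,c.keys(),c["K"]); print(np.round(c.get("cam_to_world",c.get("T_tool_cam")),3))
pickle.dump((s,d),open("d0.pkl","wb"))
E
```

```text
pics
{'time': 0.0, 'joints': [-0.029, 0.469, -0.049, 1.534, 0.024, 1.141, -0.082], 'qd': [-0.0, -0.0, -0.0, 0.0, 0.001, 0.001, -0.001], 'tau': [0.0, -50.797, -0.08, -23.616, -0.061, 0.038, 0.0], 'tcp_pos': [0.674, 0.0, 0.221], 'tcp_rot': [[1.0, -0.002, -0.0], [0.0, -0.0, 1.0], [-0.002, -1.0, -0.0]], 'wrist_force': [-0.297, -0.633, 0.119], 'wrist_torque': [-0.022, 0.056, 0.044], 'grip_width': 1.0}
-0.0187
scene dict_keys(['img', 'depth', 'K', 'cam_to_world']) [[619.70945278   0.         312.94289906]
 [  0.         619.70945278 236.75352706]
 [  0.           0.           1.        ]]
[[-0.231 -0.608  0.759  1.429]
 [ 0.973 -0.138  0.186  0.2  ]
 [-0.009  0.782  0.624  0.811]
 [ 0.     0.     0.     1.   ]]
side dict_keys(['img', 'depth', 'K', 'cam_to_world']) [[436.33549936   0.         317.27466118]
 [  0.         436.33549936 238.84053031]
 [  0.           0.           1.        ]]
[[ 0.811  0.303 -0.5    0.11 ]
 [-0.584  0.388 -0.713 -0.642]
 [-0.022  0.871  0.492  0.522]
 [ 0.     0.     0.     1.   ]]
wrist dict_keys(['img', 'depth', 'K', 'T_tool_cam']) [[374.48429807   0.         319.41725215]
 [  0.         374.48429807 235.5904524 ]
 [  0.           0.           1.        ]]
[[ 1.     0.    -0.    -0.   ]
 [-0.     0.263 -0.965 -0.161]
 [-0.     0.965  0.263  0.073]
 [ 0.     0.     0.     1.   ]]
```

View pics/scene0.png

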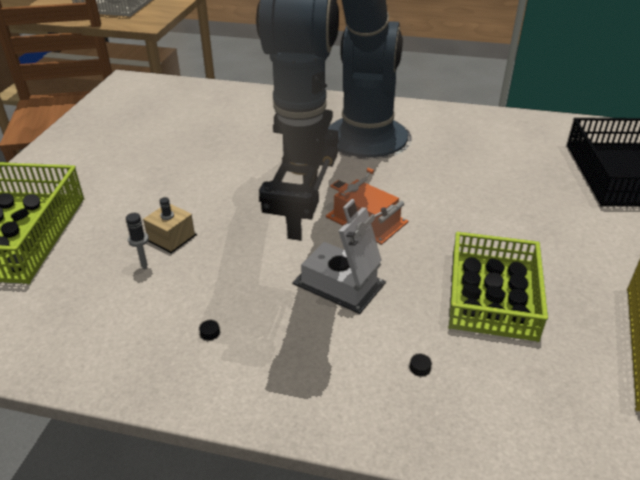

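View pics/side0.png

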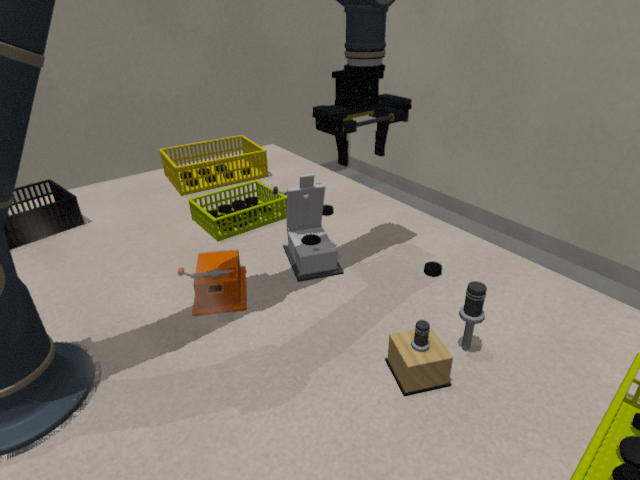

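View pics/wrist0.png

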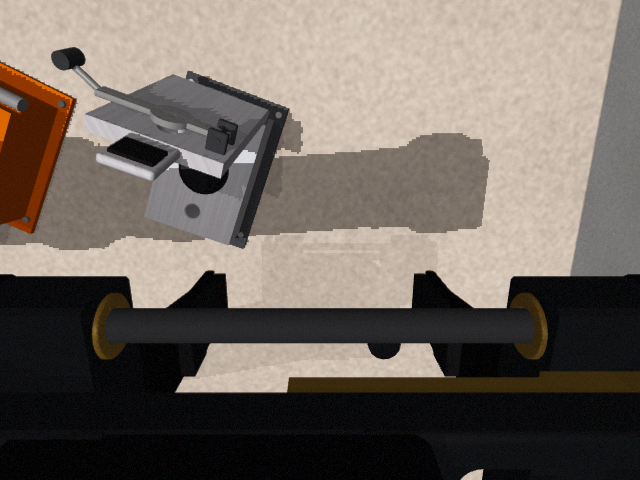

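Candidates:
- **Pin:** the small one in the stand is at scene (166,207) / side (421,333). A bigger free-standing one is at scene (136,235) / side (474,300). I choose the small one, in the stand.
- **Jig:** the aluminium one is at scene (340,270) / wrist (195,160). The orange one is at scene (365,205). I choose the aluminium one.

The jig's lever tab shows at wrist (68,58), and the hole in the bottom half at about wrist (192,211).

```bash
cat > h.py <<'E'
import numpy as np,cv2,pickle
def cam_pose(c,s=None):
    if "cam_to_world" in c: return c["cam_to_world"]
    T=np.eye(4);T[:3,:3]=s["tcp_rot"];T[:3,3]=s["tcp_pos"];return T@c["T_tool_cam"]
def ray(c,u,v,s=None):
    T=cam_pose(c,s);K=c["K"]
    d=np.array([(u-K[0,2])/K[0,0],-(v-K[1,2])/K[1,1],-1.0])
    return T[:3,3],T[:3,:3]@d
def onz(c,u,v,z,s=None):
    o,d=ray(c,u,v,s);return o+d*(z-o[2])/d[2]
def dep(c,u,v,s=None):
    o,d=ray(c,u,v,s);return o+d*float(c["depth"][int(v),int(u)])
def cloud(c,s=None):
    T=cam_pose(c,s);K=c["K"];v,u=np.mgrid[:480,:640];D=c["depth"]
    P=np.stack([(u-K[0,2])/K[0,0]*D,-(v-K[1,2])/K[1,1]*D,-D],-1)
    return P@T[:3,:3].T+T[:3,3]
def proj(c,P,s=None):
    T=np.linalg.inv(cam_pose(c,s));K=c["K"];p=T[:3,:3]@np.array(P)+T[:3,3]
    return K[0,0]*p[0]/-p[2]+K[0,2],-K[1,1]*p[1]/-p[2]*1+K[1,2]
def crop(img,x0,y0,x1,y1,f,name):
    cv2.imwrite(name,cv2.resize(img[y0:y1,x0:x1],None,fx=f,fy=f,interpolation=cv2.INTER_CUBIC))
E
python3 - <<'E'
from h import *
s,d=pickle.load(open("d0.pkl","rb"))
crop(d["side"]["img"],370,260,520,400,4,"pics/side0c.png")
crop(d["wrist"]["img"],30,30,310,260,2.7,"pics/wrist0c.png")
crop(d["scene"]["img"],110,180,230,290,5,"pics/scene0c.png")
w=d["wrist"]
for p in [(192,211),(68,58),(150,212),(240,240),(222,135),(205,165)]: print(p,dep(w,*p,s),onz(w,*p,.05,s))
C=cloud(d["side"]); m=(C[...,2]>.05)&(C[...,2]<.062)&(C[...,1]<-.1)&(d["side"]["depth"]>0)
for z in(.056,.094): print(onz(d["side"],421,330,z))
print(dep(d["side"],400,340),dep(d["side"],421,325))
E
```

```text
(192, 211) [0.55206426 0.00126538 0.03228564] [0.55823852 0.0048714  0.05      ]
(68, 58) [0.53613433 0.11255853 0.15961007] [0.46833234 0.13214555 0.05      ]
(150, 212) [0.51989056 0.00387776 0.04966102] [0.52004759 0.00394771 0.05      ]
(240, 240) [ 0.59021484 -0.03526587  0.00510059] [ 0.60020502 -0.02244258  0.05      ]
(222, 135) [0.61793603 0.07178346 0.16033191] [0.59000796 0.07135488 0.05      ]
(205, 165) [0.60771598 0.05504227 0.16337535] [0.57334273 0.04595163 0.05      ]
[ 0.54251467 -0.30429929  0.056     ]
[ 0.50725023 -0.33189849  0.094     ]
[ 0.49824495 -0.30226387  0.05823015] [ 0.50790909 -0.33029715  0.10189847]
```

View pics/side0c.png

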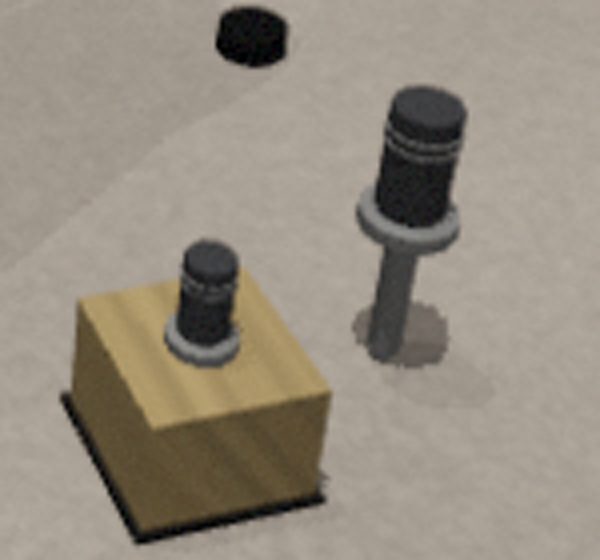

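View pics/wrist0c.png

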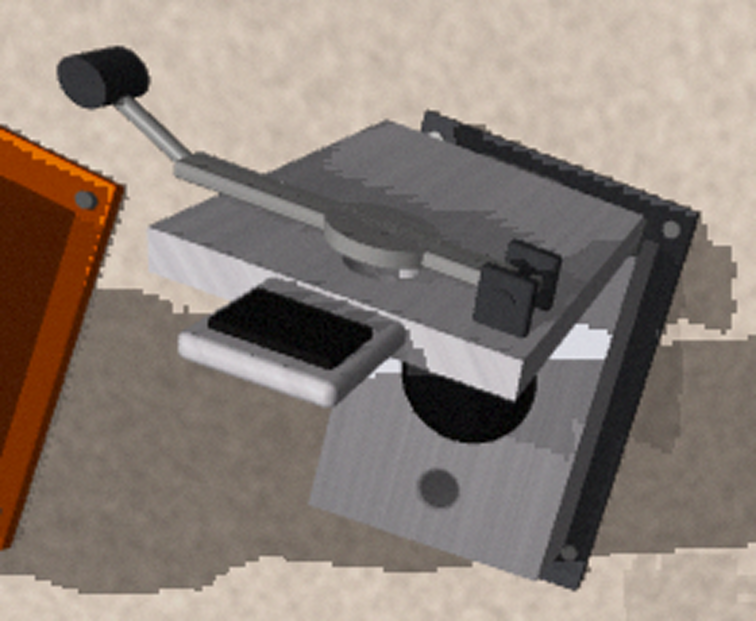

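View pics/scene0c.png

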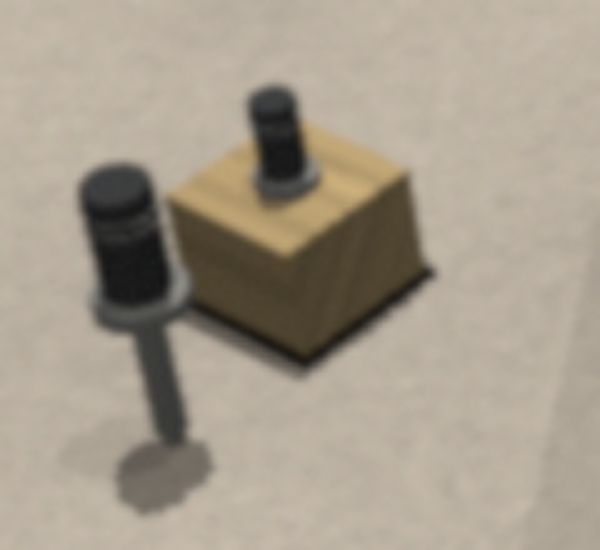

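```bash
python3 - <<'E'
from h import *
s,d=pickle.load(open("d0.pkl","rb"))
w=d["wrist"]
A=onz(w,144.8,216.3,.05,s);B=onz(w,230,244,.05,s);H=onz(w,192.2,210.7,.05,s);print(A,B,np.linalg.norm(A-B),H)
v=B-A;print("yaw",np.arctan2(v[1],v[0]))
# foot plate right edge corners (z .006)
f1=onz(w,30+575/2.7,30+588/2.7,.006,s);f2=onz(w,30+698/2.7,30+213/2.7,.006,s);f3=onz(w,30+428/2.7,30+112/2.7,.006,s)
print(f1,f2,f3,np.linalg.norm(f1-f2),np.linalg.norm(f2-f3)); v=f2-f1;print("yaw",np.arctan2(-v[0],v[1]));v=f2-f3;print(np.arctan2(v[1],v[0]))
yaw=-0.32
X=np.array([np.cos(yaw),np.sin(yaw),0]);Y=np.array([-np.sin(yaw),np.cos(yaw),0])
O=H+.04*Y;O[2]=0
print("O",O, "from plate",f2-.05*X-.075*Y)
C=cloud(w,s);dd=w["depth"]>0
# jig coords
J=(C-O)@np.stack([X,Y,[0,0,1]],1)
m=dd&(abs(J[...,0])<.038)&(J[...,2]>.07)&(J[...,2]<.22)&(abs(J[...,1])<.15)
print(m.sum()); 
for p in [(68,58),(215,140),(110,150),(150,150),(115,165),(180,90),(240,110),(130,105),(190,140)]:
  print(p,J[p[1],p[0]],C[p[1],p[0]],w["img"][p[1],p[0]])
# pin top
for n in("side","scene"):
  c=d[n];P=cloud(c);m=(c["depth"]>0)&(P[...,0]>.4)&(P[...,0]<.62)&(P[...,1]<-.25)&(P[...,1]>-.4)&(P[...,2]>.07)&(P[...,2]<.1)
  q=P[m];print(n,len(q),q.mean(0),q.min(0),q.max(0))
  m=(c["depth"]>0)&(P[...,0]>.4)&(P[...,0]<.62)&(P[...,1]<-.22)&(P[...,1]>-.4)&(P[...,2]>.05)&(P[...,2]<.062)
  q=P[m];print(n,len(q),q.mean(0),q.min(0),q.max(0))
S=d["side"];C2=d["scene"]
for z in(.092+.003,):
  print("knob top side",onz(S,370+211/4,260+253/4,z),"scene",onz(C2,110+272/5,180+97/5,z))
# stand top corners side
for p in[(78,300),(240,266),(330,393),(155,430)]: print(onz(S,370+p[0]/4,260+p[1]/4,.056))
for p in[(168,200),(305,122),(408,175),(290,255)]: print(onz(C2,110+p[0]/5,180+p[1]/5,.056))
E
```

```text
[ 5.14837323e-01 -3.81096076e-05  5.00000000e-02] [ 0.59070756 -0.02630288  0.05      ] 0.08028780477502684 [0.55844468 0.0051481  0.05      ]
yaw -0.33326778755595027
[ 0.59305786 -0.04352652  0.006     ] [0.64410541 0.09525242 0.006     ] [0.55157469 0.12839621 0.006     ] 0.14786969344861706 0.09828756506133811
yaw -0.35247299766214074
-0.34395431166754037
O [0.57102734 0.04311751 0.        ] from plate [0.57305115 0.03978809 0.006     ]
11383
(68, 58) [-0.05496551  0.0549397   0.15961007] [0.53613433 0.11255853 0.15961007] [20 19 19]
(215, 140) [0.03228741 0.03796251 0.15999881] [0.61361744 0.06899633 0.15999881] [54 52 51]
(110, 150) [-0.00863739  0.01983994  0.19093294] [0.56906941 0.06466732 0.19093294] [15 16 20]
(150, 150) [0.00616233 0.02428401 0.18056046] [0.58451578 0.06423029 0.18056046] [1 0 2]
(115, 165) [-0.00326238  0.01411001  0.19437658] [0.57236911 0.05753747 0.19437658] [202 200 204]
(180, 90) [0.08872833 0.06051361 0.38295047] [0.67428698 0.07264821 0.38295047] [111 109 111]
(240, 110) [0.02540668 0.05766448 0.08277622] [0.61328358 0.08986259 0.08277622] [113 11
[... 394 characters left out ...]
3  0.05000811] [ 0.61758276 -0.2829808   0.06188296]
scene 226 [ 0.55044798 -0.32962866  0.0861505 ] [ 0.50150005 -0.36172764  0.07003457] [ 0.61986588 -0.31989613  0.09992992]
scene 729 [ 0.52447155 -0.32761996  0.05722208] [ 0.47071122 -0.3774301   0.05001325] [ 0.6199937  -0.28487986  0.0619408 ]
knob top side [ 0.51937483 -0.3240477   0.095     ] scene [ 0.5061112  -0.33261279  0.095     ]
[ 0.49518833 -0.28286067  0.056     ]
[ 0.5599897  -0.30720556  0.056     ]
[ 0.53315756 -0.37343874  0.056     ]
[ 0.46974442 -0.34810524  0.056     ]
[ 0.53268709 -0.3728996   0.056     ]
[ 0.46972428 -0.34053314  0.056     ]
[ 0.49521981 -0.28406703  0.056     ]
[ 0.55551316 -0.30958086  0.056     ]
```

The crops confirm both choices. The jig hole is at about (0.558, 0.005), yaw about -0.343, and the top half stands at about 1.27 rad. The stand and pin are at about (0.514, -0.328). First I line the closed fingers up behind the tongue, with tool x along jig y.

```bash
python3 -m jog '[{"ry":-10,"dy":-15,"dx":-10,"dz":15,"hand":0},{"ry":-20,"dy":-15,"dx":-22,"dz":30,"hand":0},{"ry":-30,"dy":-15,"dx":-34,"dz":45,"hand":0},{"ry":-40,"dy":-15,"dx":-46,"dz":60,"hand":0},{"ry":-50,"dy":-15,"dx":-58,"dz":75,"hand":0},{"ry":-60,"dy":-15,"dx":-70,"dz":88,"hand":0},{"ry":-70.3,"dy":-15,"dx":-82,"dz":99,"hand":0},{"ry":-70.3,"dy":-15,"dx":-82,"dz":99,"hand":0}]' 20
cat > look.py <<'E'
from cell import arm
from h import *
import sys
def look(n,tag):
    s=arm.sense();c=arm.camera(n);cv2.imwrite(f"pics/{n}_{tag}.png",c["img"]);pickle.dump((s,c),open(f"{n}_{tag}.pkl","wb"));return s,c
if __name__=="__main__":
    for n in sys.argv[2:]: s,c=look(n,sys.argv[1])
    print(s["time"],s["tcp_pos"],s["wrist_force"],s["grip_width"])
E
python3 look.py 1 wrist side
```

```text
0.2 [6.74654062e-01 5.33684226e-05 2.21896215e-01] [ 0.54878753 -0.72745937 -0.07759319] 1.0034525312401532invalid input
```

```bash
python3 -m jog '[{"rx":0,"ry":-10,"rz":0,"dx":-10,"dy":-15,"dz":15,"hand":0},{"rx":0,"ry":-20,"rz":0,"dx":-22,"dy":-15,"dz":30,"hand":0},{"rx":0,"ry":-30,"rz":0,"dx":-34,"dy":-15,"dz":45,"hand":0},{"rx":0,"ry":-40,"rz":0,"dx":-46,"dy":-15,"dz":60,"hand":0},{"rx":0,"ry":-50,"rz":0,"dx":-58,"dy":-15,"dz":75,"hand":0},{"rx":0,"ry":-60,"rz":0,"dx":-70,"dy":-15,"dz":88,"hand":0},{"rx":0,"ry":-70.3,"rz":0,"dx":-82,"dy":-15,"dz":99,"hand":0},{"rx":0,"ry":-70.3,"rz":0,"dx":-82,"dy":-15,"dz":99,"hand":0}]' 20; python3 look.py 1 wrist side
```

```text
time: 1.25
tcp_pos: [0.5923, 0.1001, 0.2377]
tcp_rot: [[0.337, -0.0, -0.941], [0.941, 0.001, 0.337], [0.001, -1.0, 0.0]]
wrist_force: [0.7, 0.2, 0.6]
grip_width: 0.173
1.3 [0.59308637 0.098989   0.23765607] [-0.08015648 -0.69990451  0.97371013] 0.12911003034321247
```

View pics/wrist_1.png

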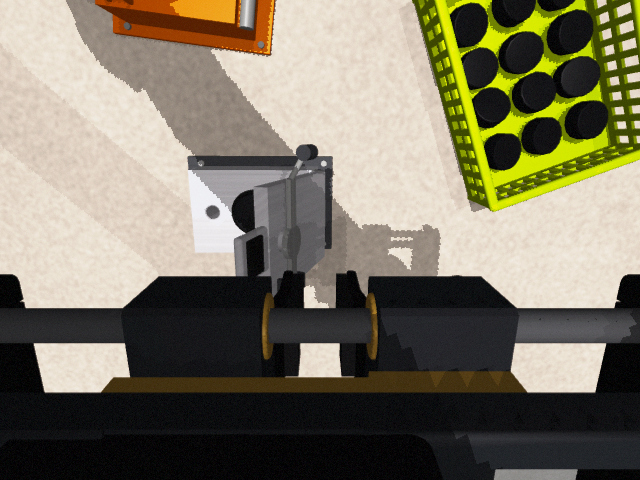

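View pics/side_1.png

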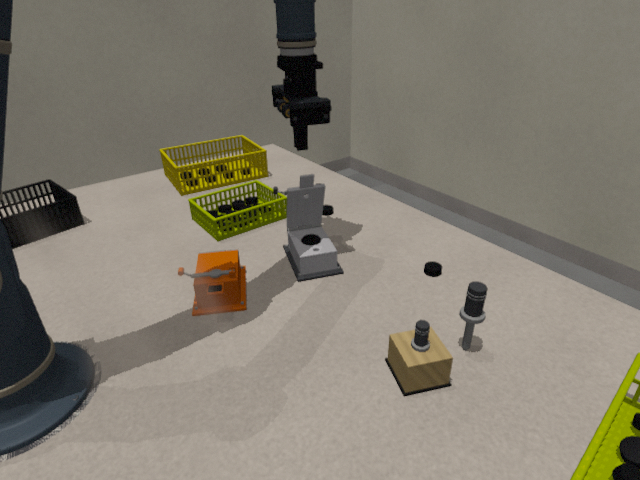

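The wrist view is square with the jig. The hole is at (213,212), the tongue at (255,255), the tab at (307,152), and the basket corner at (490,208). I check the jig pose again from here.

```bash
python3 - <<'E'
from h import *
s,c=pickle.load(open("wrist_1.pkl","rb"))
crop(c["img"],180,140,350,300,4.5,"pics/w1c.png")
print("hole",onz(c,213,212,.05,s))
a=onz(c,188,157,.006,s);b=onz(c,332,157,.006,s);print(a,b,np.linalg.norm(a-b),np.arctan2(-(b-a)[0],(b-a)[1]))
a=onz(c,191,170,.05,s);b=onz(c,194,251,.05,s);print(a,b,np.linalg.norm(a-b),np.arctan2((b-a)[1],(b-a)[0]))
yaw=-.343;X=np.array([np.cos(yaw),np.sin(yaw),0]);Y=np.array([-np.sin(yaw),np.cos(yaw),0]);O=np.array([.5717,.0428,0])
J=(cloud(c,s)-O)@np.stack([X,Y,[0,0,1]],1)
for p in [(240,255),(255,255),(266,232),(262,262),(290,240),(289,230),(307,152),(300,190),(245,240)]:print(p,J[p[1],p[0]].round(4))
S,_=s,0
C=pickle.load(open("side_1.pkl","rb"))[1];P=cloud(C)
for p in [(477,285),(477,300),(468,345)]:print(p,P[p[1],p[0]])
E
```

```text
hole [0.55799713 0.00576363 0.05      ]
[ 0.50074459 -0.00993803  0.006     ] [0.55074561 0.12955526 0.006     ] 0.14818394199389973 -0.34418051505876845
[0.51499345 0.00276791 0.05      ] [ 0.58731093 -0.02754556  0.05      ] 0.078413800009731 -0.3969240354991825
(240, 255) [-0.0054  0.0161  0.1958]
(255, 255) [-0.0023  0.0229  0.1862]
(266, 232) [-0.0109  0.027   0.165 ]
(262, 262) [0.005  0.0256 0.1779]
(290, 240) [-0.0028  0.0416  0.1556]
(289, 230) [-0.0097  0.041   0.1552]
(307, 152) [-0.0612  0.0538  0.1602]
(300, 190) [-0.0309  0.0468  0.1157]
(245, 240) [-0.0131  0.0185  0.1913]
(477, 285) [ 0.61528862 -0.34032212  0.13121094]
(477, 300) [ 0.60459297 -0.3513759   0.11461587]
(468, 345) [ 0.6119582  -0.34682632  0.01712778]
```

View pics/w1c.png

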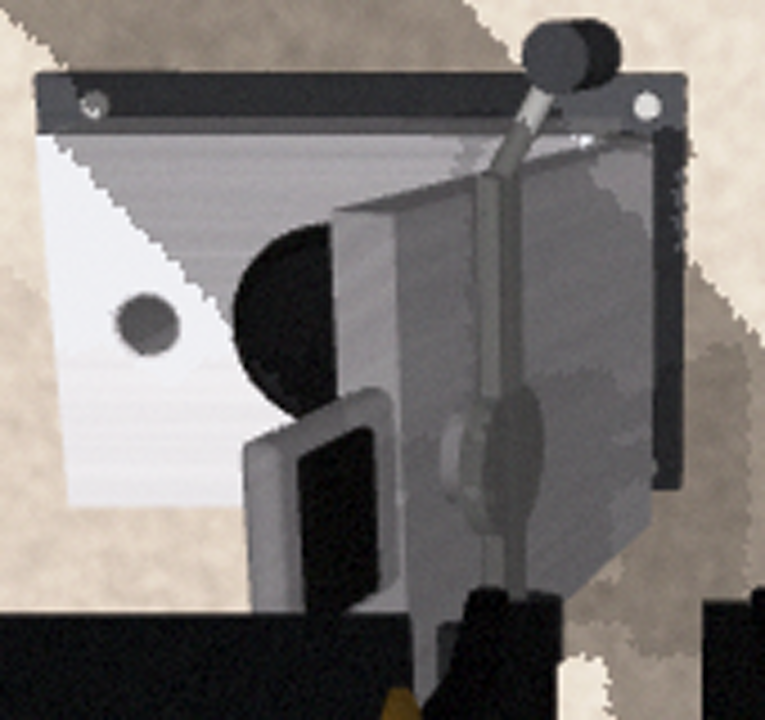

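```bash
python3 -m jog '[{"rx":0,"ry":0,"rz":0,"dx":0,"dy":30,"dz":0,"hand":0},{"rx":0,"ry":0,"rz":0,"dx":0,"dy":59,"dz":0,"hand":0},{"rx":0,"ry":0,"rz":0,"dx":-10,"dy":59,"dz":0,"hand":0},{"rx":0,"ry":0,"rz":0,"dx":-20,"dy":60,"dz":0,"hand":0},{"rx":0,"ry":0,"rz":0,"dx":-30,"dy":61,"dz":0,"hand":0},{"rx":0,"ry":0,"rz":0,"dx":-40,"dy":64,"dz":0,"hand":0},{"rx":0,"ry":0,"rz":0,"dx":-50,"dy":68,"dz":0,"hand":0},{"rx":0,"ry":0,"rz":0,"dx":-60,"dy":74,"dz":0,"hand":0},{"rx":0,"ry":0,"rz":0,"dx":-70,"dy":81,"dz":0,"hand":0},{"rx":0,"ry":0,"rz":0,"dx":-78,"dy":87,"dz":0,"hand":0}]' 20; python3 look.py 2 wrist side
```

```text
time: 2.6
tcp_pos: [0.5661, 0.0248, 0.1497]
tcp_rot: [[0.337, -0.001, -0.941], [0.941, -0.0, 0.337], [-0.0, -1.0, 0.001]]
wrist_force: [0.1, -0.8, 0.3]
grip_width: 0.011
2.65 [0.56525813 0.02341444 0.14889469] [ 0.00533084 -1.72227835 -0.03517525] 0.00401738537016447
```

View pics/side_2.png

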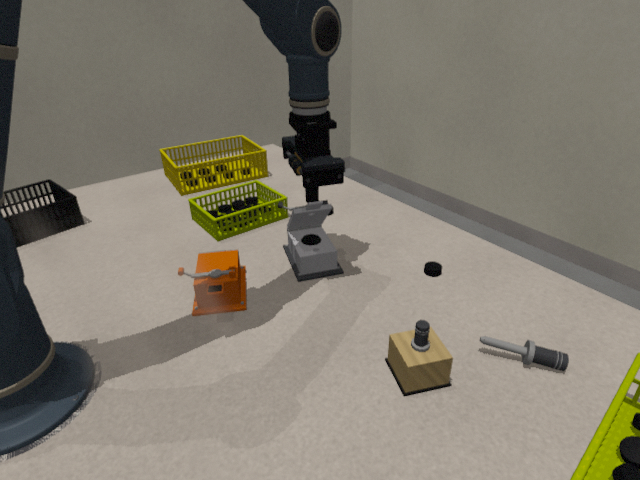

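View pics/wrist_2.png

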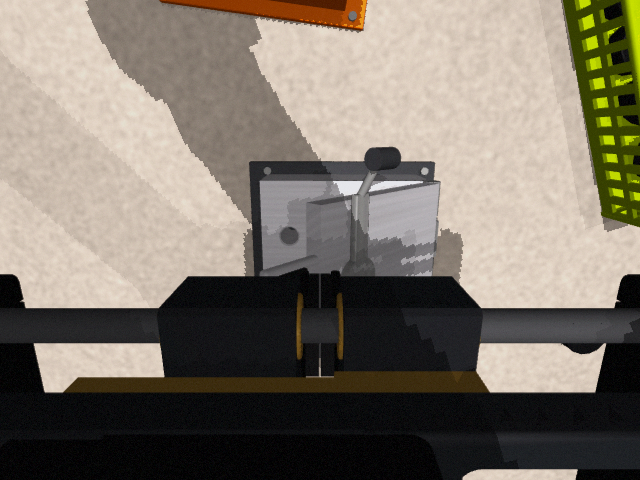

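The top half is now down to about 0.9 rad. The big free pin has toppled by itself; it lies at side (525,352), well away from the arm. I keep following the tongue down.

```bash
python3 -m jog '[{"rx":0,"ry":0,"rz":0,"dx":-7,"dy":6,"dz":0,"hand":0},{"rx":0,"ry":0,"rz":0,"dx":-13,"dy":14,"dz":0,"hand":0},{"rx":0,"ry":0,"rz":0,"dx":-19,"dy":23,"dz":0,"hand":0},{"rx":0,"ry":0,"rz":0,"dx":-25,"dy":32,"dz":0,"hand":0},{"rx":0,"ry":0,"rz":0,"dx":-30,"dy":41,"dz":0,"hand":0},{"rx":0,"ry":0,"rz":0,"dx":-34,"dy":50,"dz":0,"hand":0},{"rx":0,"ry":0,"rz":0,"dx":-36,"dy":57,"dz":0,"hand":0},{"rx":0,"ry":0,"rz":0,"dx":-36,"dy":57,"dz":0,"hand":0}]' 20; python3 look.py 3 wrist side scene
```

```text
time: 3.7
tcp_pos: [0.5542, -0.0084, 0.0929]
tcp_rot: [[0.337, -0.001, -0.941], [0.941, 0.0, 0.337], [-0.0, -1.0, 0.001]]
wrist_force: [0.6, -0.3, 0.3]
grip_width: 0.006
3.8 [ 0.5548278  -0.00798986  0.09368462] [0.22619881 0.23368713 0.22525899] 0.004303965106861769
```

View pics/side_3.png

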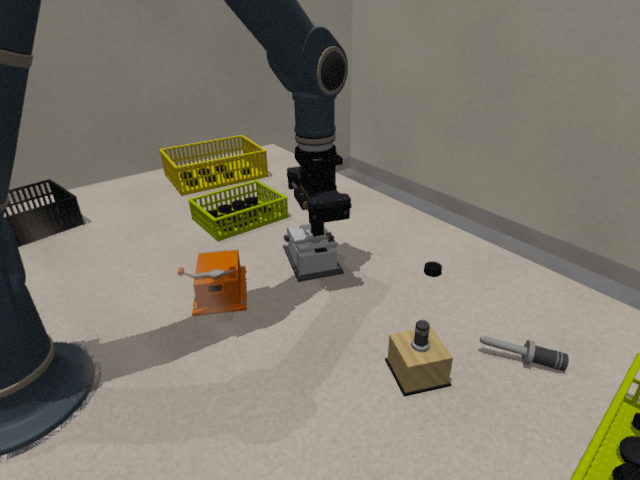

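View pics/wrist_3.png

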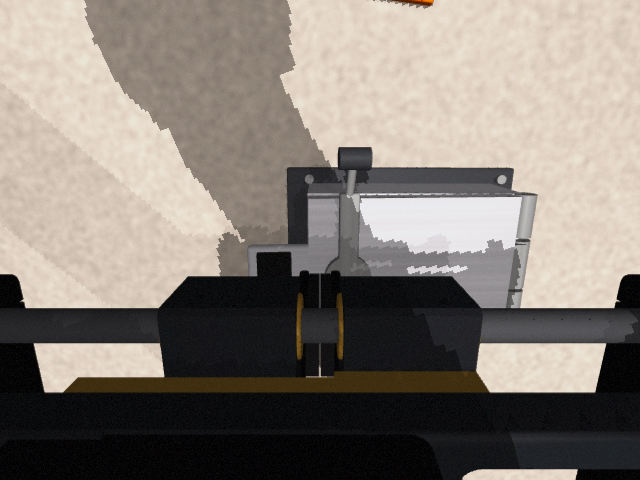

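View pics/scene_3.png

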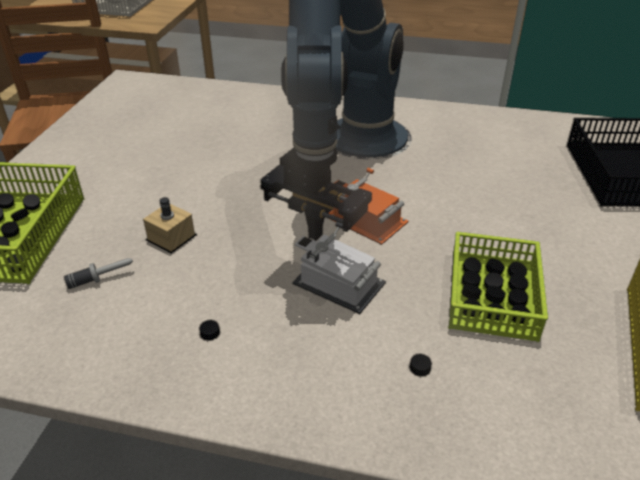

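The top half is down on the nest and the finger is free of force. The tab is at wrist (355,158). I measure it next.

```bash
python3 - <<'E'
from h import *
s,c=pickle.load(open("wrist_3.pkl","rb"))
crop(c["img"],230,130,550,300,2.4,"pics/w3c.png")
yaw=-.343;X=np.array([np.cos(yaw),np.sin(yaw),0]);Y=np.array([-np.sin(yaw),np.cos(yaw),0]);O=np.array([.5715,.0432,0]);R=np.stack([X,Y,[0,0,1]],1)
J=(cloud(c,s)-O)@R
print("tcp jig",(s["tcp_pos"]-O)@R)
m=(J[...,2]>.065)&(J[...,0]<-.052)&(J[...,0]>-.08)&(c["depth"]>0)&(J[...,1]<0)&(J[...,1]>-.08)
print(m.sum(),J[m].min(0),J[m].max(0),J[m].mean(0), np.percentile(J[m],[5,95],0))
m=(J[...,2]>.05)&(J[...,2]<.085)&(J[...,1]>-.02)&(J[...,1]<.05)&(abs(J[...,0])<.035)&(c["depth"]>0)
q=J[m];A=np.c_[q[:,1],np.ones(len(q))];k=np.linalg.lstsq(A,q[:,2],rcond=None)[0];print("slope angle",-np.arctan(k[0]),k)
E
```

```text
tcp jig [ 0.00107445 -0.05438318  0.09294116]
849 [-0.06577691 -0.04554914  0.07962704] [-0.05200872 -0.03088821  0.09235963] [-0.06058147 -0.03854773  0.08838451] [[-0.06535192 -0.04514792  0.0817077 ]
 [-0.05441275 -0.03191691  0.09083539]]
slope angle 0.06943924926498143 [-0.06955107  0.06350607]
```

View pics/w3c.png

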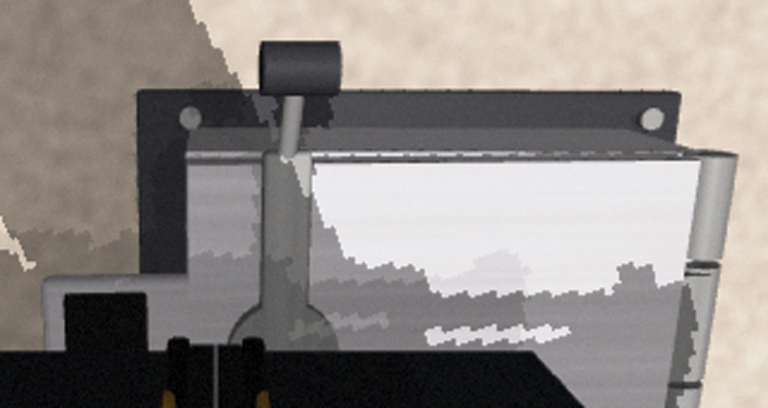

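```bash
python3 -m jog '[{"rx":0,"ry":0,"rz":0,"dx":0,"dy":-30,"dz":0,"hand":0},{"rx":0,"ry":0,"rz":0,"dx":16,"dy":-47,"dz":30,"hand":40},{"rx":0,"ry":0,"rz":0,"dx":16,"dy":-47,"dz":62,"hand":40},{"rx":0,"ry":0,"rz":0,"dx":16,"dy":-47,"dz":62,"hand":40},{"rx":0,"ry":0,"rz":0,"dx":16,"dy":-30,"dz":62,"hand":40},{"rx":0,"ry":0,"rz":0,"dx":16,"dy":-30,"dz":62,"hand":40}]' 6; python3 look.py 4 wrist side
```

```text
time: 4.6
tcp_pos: [0.5011, 0.027, 0.1218]
tcp_rot: [[0.338, -0.003, -0.941], [0.941, -0.0, 0.338], [-0.001, -1.0, 0.003]]
wrist_force: [-0.0, -0.7, 0.2]
grip_width: 0.391
4.65 [0.50150736 0.02717434 0.12231714] [0.14871999 0.1028815  0.36667039] 0.3872028803391938
```

View pics/wrist_4.png

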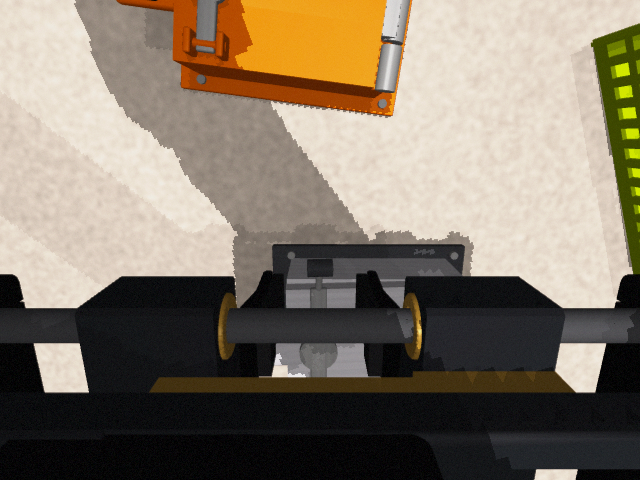

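View pics/side_4.png

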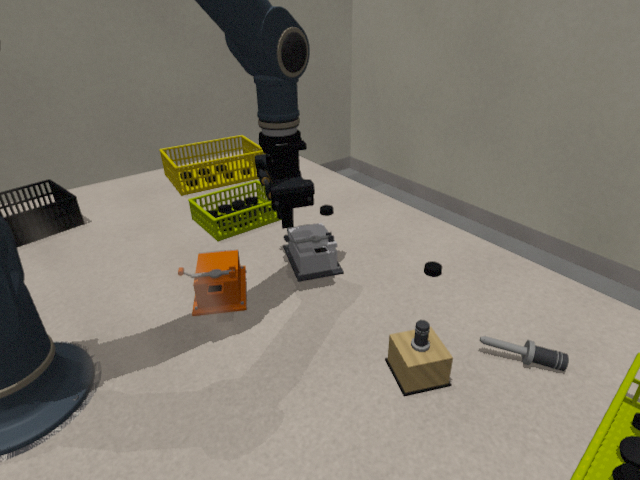

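The tab, at wrist (320,267), is centred between the fingers in jig y. Next I check its offset along tool z.

```bash
python3 - <<'E'
from h import *
s,c=pickle.load(open("wrist_4.pkl","rb"))
yaw=-.343;X=np.array([np.cos(yaw),np.sin(yaw),0]);Y=np.array([-np.sin(yaw),np.cos(yaw),0]);O=np.array([.5715,.0432,0]);R=np.stack([X,Y,[0,0,1]],1)
J=(cloud(c,s)-O)@R
print("tcp jig",(s["tcp_pos"]-O)@R)
m=(J[...,2]>.065)&(J[...,0]<-.052)&(J[...,0]>-.08)&(c["depth"]>0)&(J[...,1]<0)&(J[...,1]>-.06)&(J[...,2]<.1)
print(m.sum(),np.percentile(J[m],[3,50,97],0))
P=(cloud(c,s)-s["tcp_pos"])@s["tcp_rot"];print(np.percentile(P[m],[3,50,97],0))
E
```

```text
tcp jig [-0.06085986 -0.03893002  0.12177593]
481 [[-0.06603897 -0.04513966  0.08203007]
 [-0.06242142 -0.03813654  0.08911565]
 [-0.05390049 -0.03153526  0.09087863]]
[[-0.00617367  0.03090293 -0.0070741 ]
 [ 0.00083546  0.03265779  0.00147309]
 [ 0.00743004  0.03972396  0.00507716]]
```

```bash
python3 -m jog '[{"rx":0,"ry":0,"rz":0,"dx":0,"dy":25,"dz":0,"hand":40},{"rx":0,"ry":0,"rz":0,"dx":0,"dy":48,"dz":0,"hand":40},{"rx":0,"ry":0,"rz":0,"dx":0,"dy":48,"dz":0,"hand":0},{"rx":0,"ry":0,"rz":0,"dx":0,"dy":48,"dz":0,"hand":0},{"rx":0,"ry":0,"rz":0,"dx":0,"dy":48,"dz":0,"hand":0},{"rx":0,"ry":0,"rz":0,"dx":0,"dy":48,"dz":0,"hand":0},{"rx":0,"ry":0,"rz":0,"dx":0,"dy":48,"dz":0,"hand":0}]' 6; python3 look.py 5 side
```

```text
time: 5.58
tcp_pos: [0.5021, 0.0269, 0.0762]
tcp_rot: [[0.338, 0.001, -0.941], [0.941, -0.001, 0.338], [-0.0, -1.0, -0.002]]
wrist_force: [-0.2, -2.9, 2.6]
grip_width: 0.155
5.575 [0.50213722 0.02686073 0.07618198] [-0.23743541 -2.87788755  2.57622617] 0.15450506900981698
```

```bash
python3 -m jog '[{"rx":0,"ry":0,"rz":0,"dx":0.8,"dy":-11,"dz":-2,"hand":0},{"rx":0,"ry":0,"rz":0,"dx":1.5,"dy":-22.4,"dz":-5.8,"hand":0},{"rx":0,"ry":0,"rz":0,"dx":2.2,"dy":-33,"dz":-10.8,"hand":0},{"rx":0,"ry":0,"rz":0,"dx":3,"dy":-42.6,"dz":-17,"hand":0},{"rx":0,"ry":0,"rz":0,"dx":3.5,"dy":-51.5,"dz":-24.5,"hand":0},{"rx":0,"ry":0,"rz":0,"dx":4.2,"dy":-59.5,"dz":-33,"hand":0},{"rx":0,"ry":0,"rz":0,"dx":4.6,"dy":-66.2,"dz":-42.3,"hand":0},{"rx":0,"ry":0,"rz":0,"dx":5,"dy":-71.8,"dz":-52.4,"hand":0},{"rx":0,"ry":0,"rz":0,"dx":5,"dy":-71.8,"dz":-52.4,"hand":0}]' 6; python3 look.py 6 side
```

```text
time: 6.75
tcp_pos: [0.5543, 0.0142, 0.1482]
tcp_rot: [[0.338, 0.002, -0.941], [0.941, -0.0, 0.338], [0.001, -1.0, -0.002]]
wrist_force: [-2.8, -2.7, 5.2]
grip_width: 0.163
6.75 [0.55433403 0.01415476 0.1482212 ] [-2.75098417 -2.68621319  5.15888676] 0.16253564413698945
```

```bash
python3 -c "
from h import *
s,c=pickle.load(open('side_6.pkl','rb'));crop(c['img'],240,130,400,290,4,'pics/s6c.png')"
```

```text
(no output)
```

View pics/s6c.png

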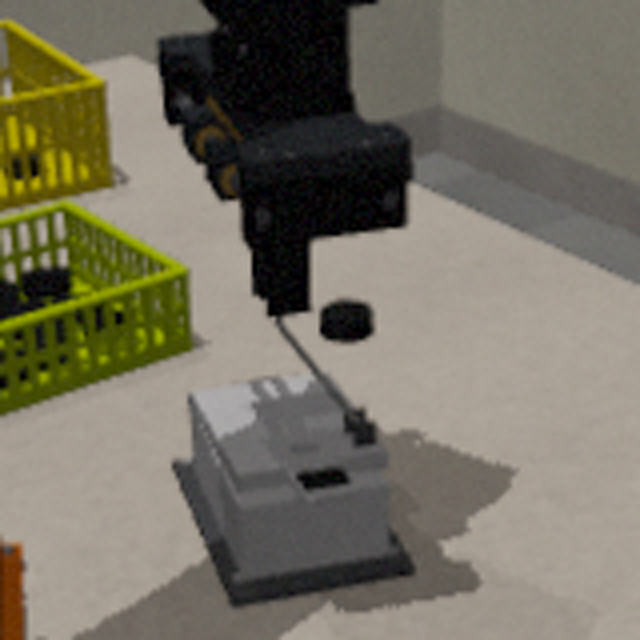

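The side crop shows the lever up at about 57° in the fingers, with the top half still down. I go on over the top.

```bash
python3 -m jog '[{"rx":0,"ry":0,"rz":0,"dx":0,"dy":-5,"dz":-11,"hand":0},{"rx":0,"ry":0,"rz":0,"dx":0.5,"dy":-8.5,"dz":-22,"hand":0},{"rx":0,"ry":0,"rz":0,"dx":0.5,"dy":-10,"dz":-33.5,"hand":0},{"rx":0,"ry":0,"rz":0,"dx":0.5,"dy":-10,"dz":-45,"hand":0},{"rx":0,"ry":0,"rz":0,"dx":0.5,"dy":-8.5,"dz":-57,"hand":0},{"rx":0,"ry":0,"rz":0,"dx":0,"dy":-5.5,"dz":-69,"hand":0},{"rx":0,"ry":0,"rz":0,"dx":0,"dy":-1,"dz":-79,"hand":0},{"rx":0,"ry":0,"rz":0,"dx":0,"dy":4.5,"dz":-89,"hand":0},{"rx":0,"ry":0,"rz":0,"dx":0,"dy":4.5,"dz":-89,"hand":0}]' 6; python3 look.py 7 side
python3 -c "
from h import *
s,c=pickle.load(open('side_7.pkl','rb'));crop(c['img'],240,130,400,290,4,'pics/s7c.png')"
```

```text
time: 7.92
tcp_pos: [0.6374, -0.0165, 0.1425]
tcp_rot: [[0.338, 0.001, -0.941], [0.941, -0.001, 0.338], [-0.001, -1.0, -0.001]]
wrist_force: [0.8, -3.0, 3.1]
grip_width: 0.156
7.925 [ 0.63735258 -0.01653634  0.14249369] [ 0.75296742 -2.97484591  3.08029512] 0.15608940346129174
```

View pics/s7c.png

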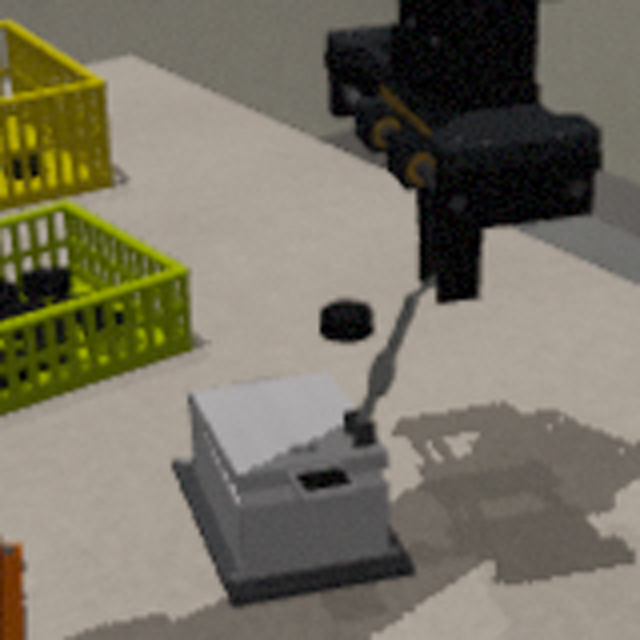

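The lever is past upright. I release it, lift, and then move to where the wrist camera sees the hole.

```bash
python3 -m jog '[{"rx":0,"ry":0,"rz":0,"dx":0,"dy":0,"dz":0,"hand":45},{"rx":0,"ry":0,"rz":0,"dx":0,"dy":0,"dz":0,"hand":45},{"rx":0,"ry":0,"rz":0,"dx":0,"dy":-40,"dz":0,"hand":45},{"rx":0,"ry":0,"rz":0,"dx":0,"dy":-90,"dz":0,"hand":45},{"rx":0,"ry":0,"rz":0,"dx":0,"dy":-90,"dz":-40,"hand":45},{"rx":0,"ry":0,"rz":0,"dx":0,"dy":-90,"dz":-60,"hand":45},{"rx":0,"ry":0,"rz":0,"dx":0,"dy":-90,"dz":-60,"hand":45},{"rx":0,"ry":0,"rz":0,"dx":0,"dy":-90,"dz":-60,"hand":45}]' 6; python3 look.py 8 wrist side
python3 -c "
from h import *
s,c=pickle.load(open('side_8.pkl','rb'));crop(c['img'],240,130,400,290,4,'pics/s8c.png')"
```

```text
time: 8.98
tcp_pos: [0.6918, -0.0342, 0.2324]
tcp_rot: [[0.336, -0.002, -0.942], [0.942, 0.001, 0.336], [0.0, -1.0, 0.002]]
wrist_force: [0.2, -0.3, 0.2]
grip_width: 0.447
9.025 [ 0.69189144 -0.03428896  0.23263584] [-0.21211863  0.92994798 -0.35000194] 0.4517845771367732
```

View pics/s8c.png

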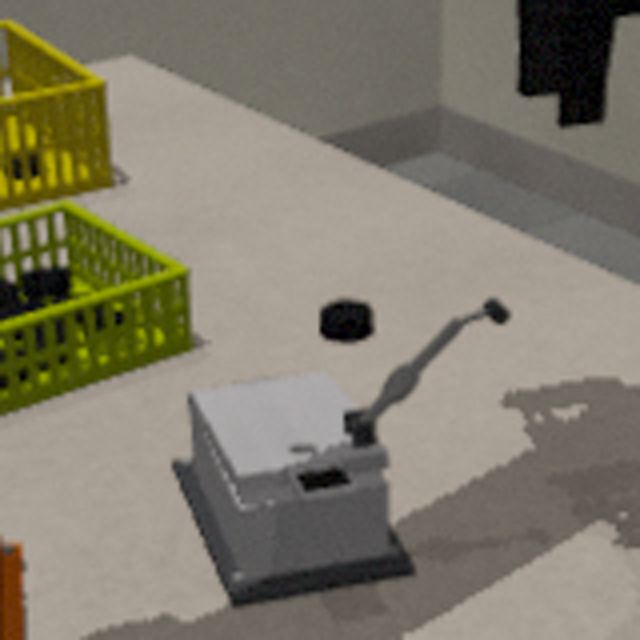

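View pics/wrist_8.png

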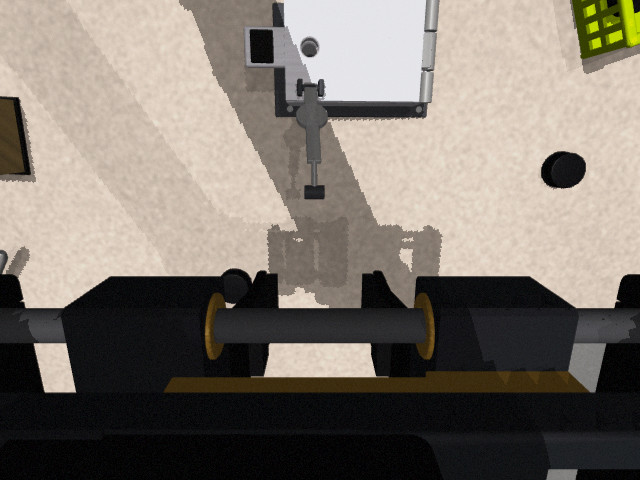

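The lever lies folded back and the hole is open at wrist (310,47). I locate the hole, and the pin too, since the stand edge only just shows.

```bash
python3 - <<'E'
from h import *
s,c=pickle.load(open("wrist_8.pkl","rb"))
crop(c["img"],230,0,450,220,3.5,"pics/w8c.png")
yaw=-.343;X=np.array([np.cos(yaw),np.sin(yaw),0]);Y=np.array([-np.sin(yaw),np.cos(yaw),0]);O=np.array([.5715,.0432,0]);R=np.stack([X,Y,[0,0,1]],1)
P=onz(c,310,47,.067,s);print(P,(P-O)@R)
for i in("side_8","d0"):
  if i=="d0": c=pickle.load(open("d0.pkl","rb"))[1]["scene"];p0=(164.4,199.4)
  else: c=pickle.load(open("side_8.pkl","rb"))[1]
# current pin in side: knob mask
c=pickle.load(open("side_8.pkl","rb"))[1]
crop(c["img"],370,290,490,400,6,"pics/s8p.png")
T=cloud(c)
c2=pickle.load(open("scene_3.pkl","rb"))[1];crop(c2["img"],120,170,220,270,6,"pics/c3p.png")
E
```

```text
[0.55851358 0.00611032 0.067     ] [ 0.00024382 -0.03929672  0.067     ]
```

View pics/w8c.png

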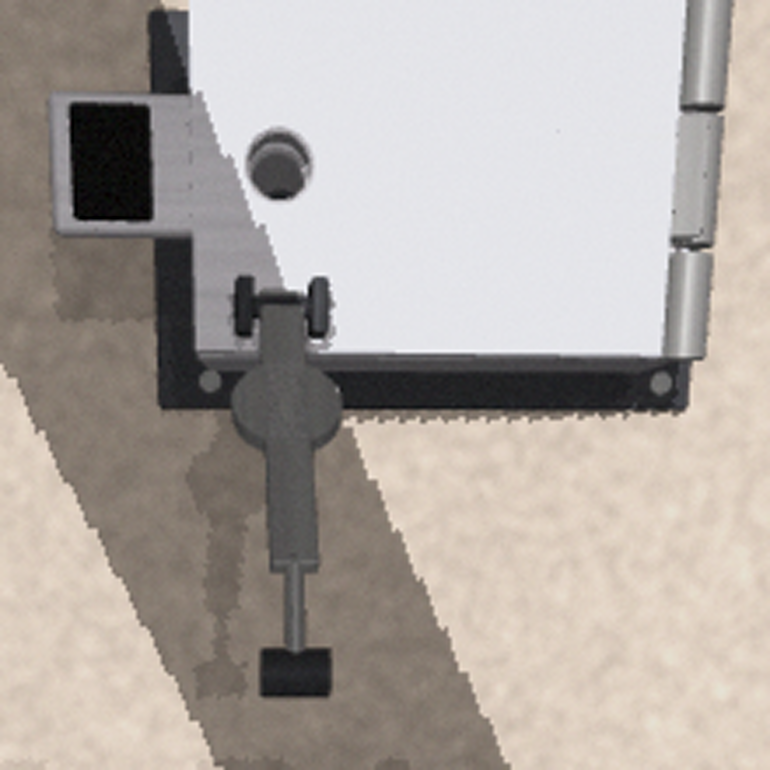

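View pics/s8p.png

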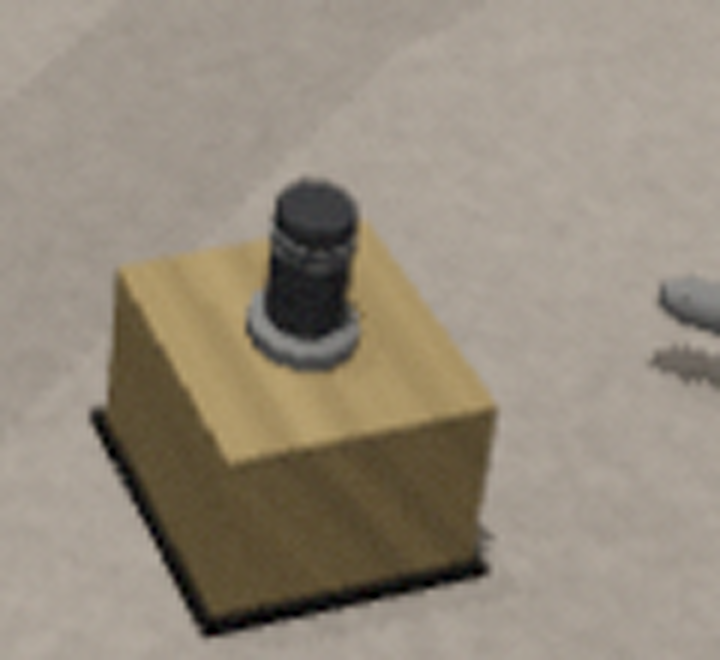

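View pics/c3p.png

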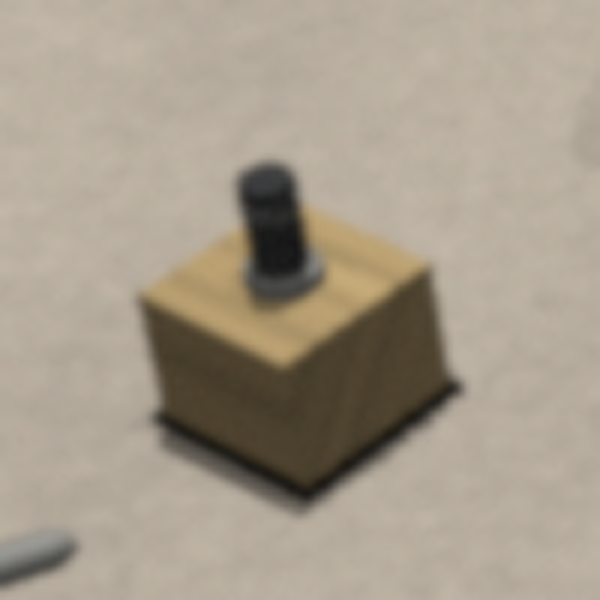

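```bash
python3 -m jog '[{"rx":0,"ry":0,"rz":0,"dx":-45,"dy":-17,"dz":0,"hand":45},{"rx":0,"ry":0,"rz":0,"dx":-95,"dy":-17,"dz":5,"hand":45},{"rx":0,"ry":0,"rz":0,"dx":-145,"dy":-17,"dz":10,"hand":45},{"rx":0,"ry":0,"rz":0,"dx":-195,"dy":-17,"dz":15,"hand":45},{"rx":0,"ry":0,"rz":0,"dx":-245,"dy":-17,"dz":19,"hand":45},{"rx":0,"ry":0,"rz":0,"dx":-295,"dy":-17,"dz":19,"hand":45},{"rx":0,"ry":0,"rz":0,"dx":-337,"dy":-17,"dz":19,"hand":45},{"rx":0,"ry":0,"rz":0,"dx":-337,"dy":-17,"dz":19,"hand":45},{"rx":0,"ry":0,"rz":0,"dx":-337,"dy":-17,"dz":19,"hand":45}]' 20; python3 look.py 9 wrist
```

```text
time: 10.2
tcp_pos: [0.5616, -0.345, 0.25]
tcp_rot: [[0.336, 0.001, -0.942], [0.942, 0.001, 0.336], [0.001, -1.0, -0.0]]
wrist_force: [-0.2, 0.9, 0.3]
grip_width: 0.448
10.2 [ 0.56158438 -0.3450353   0.25000229] [-0.17551518  0.86806028  0.28904598] 0.44750810124947676
```

View pics/wrist_9.png

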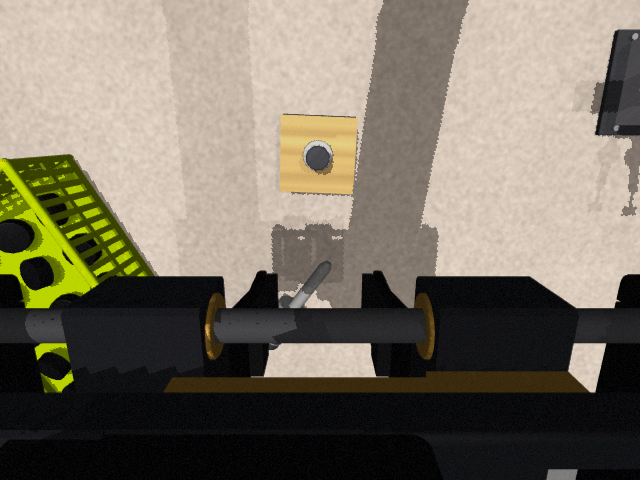

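```bash
python3 - <<'E'
from h import *
s,c=pickle.load(open("wrist_9.pkl","rb"))
crop(c["img"],260,90,380,210,6,"pics/w9c.png")
g=c["img"].max(2);m=(g<95).astype(np.uint8);m[:130]=0;m[185:]=0;m[:,:295]=0;m[:,340:]=0
n,l,st,ce=cv2.connectedComponentsWithStats(m);i=1+np.argmax(st[1:,4]);print(st[i],ce[i])
P=onz(c,*ce[i],.098,s);print(P,dep(c,*ce[i],s),"tool",(P-s["tcp_pos"])@s["tcp_rot"])
E
```

```text
[306 146  24  25 459] [317.38126362 157.82788671]
[ 0.51125315 -0.32801434  0.098     ] [ 0.51130297 -0.32803548  0.09713201] tool [-0.00107626  0.15199598  0.05313854]
```

View pics/w9c.png

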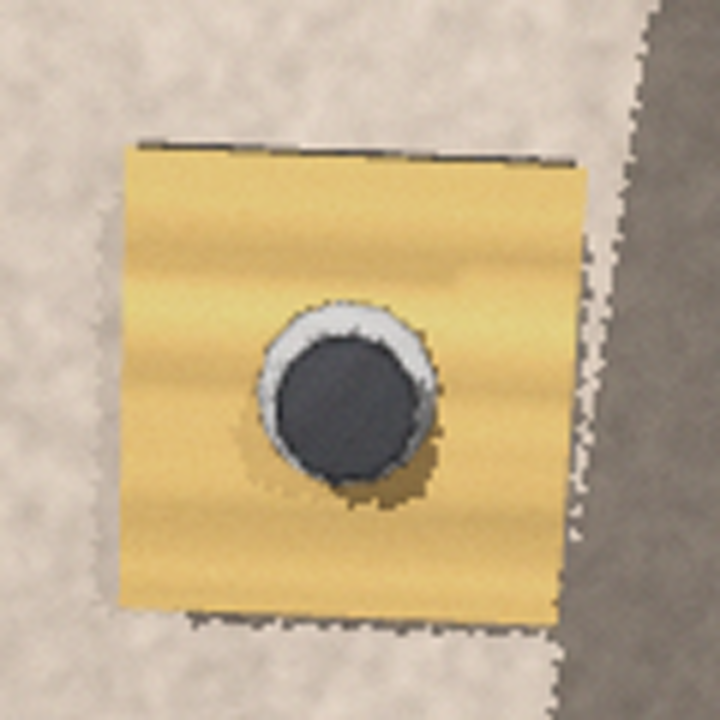

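```bash
python3 -m jog '[{"rx":0,"ry":0,"rz":0,"dx":-1,"dy":30,"dz":53,"hand":45},{"rx":0,"ry":0,"rz":0,"dx":-1,"dy":85,"dz":53,"hand":45},{"rx":0,"ry":0,"rz":0,"dx":-1,"dy":130,"dz":53,"hand":45},{"rx":0,"ry":0,"rz":0,"dx":-1,"dy":160,"dz":53,"hand":45},{"rx":0,"ry":0,"rz":0,"dx":-1,"dy":184,"dz":53,"hand":45},{"rx":0,"ry":0,"rz":0,"dx":-1,"dy":184,"dz":53,"hand":45}]' 40; python3 look.py 10 wrist scene
python3 -c "
from h import *
s,c=pickle.load(open('scene_10.pkl','rb'));crop(c['img'],110,130,230,270,4,'pics/c10c.png')"
```

```text
time: 11.0
tcp_pos: [0.5108, -0.3269, 0.0643]
tcp_rot: [[0.334, -0.003, -0.942], [0.942, 0.003, 0.334], [0.002, -1.0, 0.004]]
wrist_force: [0.0, -0.3, 0.5]
grip_width: 0.449
11.05 [ 0.51176281 -0.32777236  0.0657196 ] [-0.07022039 -0.3740543  -0.32413215] 0.4469555381780214
```

View pics/c10c.png

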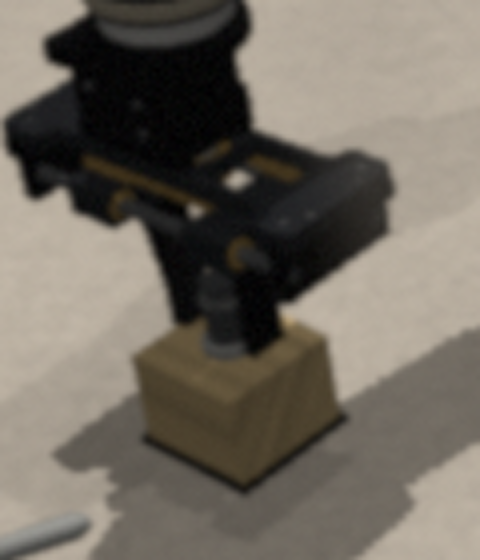

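The knob sits between the fingers at about crop (218,310). I close, then lift slightly.

```bash
python3 -m jog '[{"rx":0,"ry":0,"rz":0,"dx":0,"dy":0,"dz":0,"hand":0},{"rx":0,"ry":0,"rz":0,"dx":0,"dy":0,"dz":0,"hand":0},{"rx":0,"ry":0,"rz":0,"dx":0,"dy":0,"dz":0,"hand":0},{"rx":0,"ry":0,"rz":0,"dx":0,"dy":0,"dz":0,"hand":0},{"rx":0,"ry":0,"rz":0,"dx":0,"dy":0,"dz":0,"hand":0}]' 40
```

```text
time: 11.72
tcp_pos: [0.5116, -0.3296, 0.0666]
tcp_rot: [[0.337, 0.001, -0.941], [0.941, -0.0, 0.337], [-0.0, -1.0, -0.001]]
wrist_force: [-1.2, 0.7, 6.0]
grip_width: 0.217
```

```bash
python3 -m jog '[{"rx":0,"ry":0,"rz":0,"dx":0,"dy":-20,"dz":0,"hand":0},{"rx":0,"ry":0,"rz":0,"dx":0,"dy":-45,"dz":0,"hand":0},{"rx":0,"ry":0,"rz":0,"dx":0,"dy":-75,"dz":0,"hand":0},{"rx":0,"ry":0,"rz":0,"dx":0,"dy":-110,"dz":0,"hand":0},{"rx":0,"ry":0,"rz":0,"dx":0,"dy":-134,"dz":0,"hand":0},{"rx":0,"ry":0,"rz":0,"dx":0,"dy":-134,"dz":0,"hand":0}]' 40; python3 look.py 11 side scene wrist;python3 -c "
from h import *
s,c=pickle.load(open('side_11.pkl','rb'));crop(c['img'],340,160,500,400,2.5,'pics/s11c.png')"
```

```text
time: 12.48
tcp_pos: [0.512, -0.33, 0.2012]
tcp_rot: [[0.337, 0.003, -0.941], [0.941, -0.002, 0.337], [-0.001, -1.0, -0.003]]
wrist_force: [0.2, 0.4, -1.3]
grip_width: 0.218
12.575 [ 0.51039339 -0.32918405  0.19853143] [-0.74628871  0.64783255 -1.2252704 ] 0.2173256441617549
```

View pics/s11c.png

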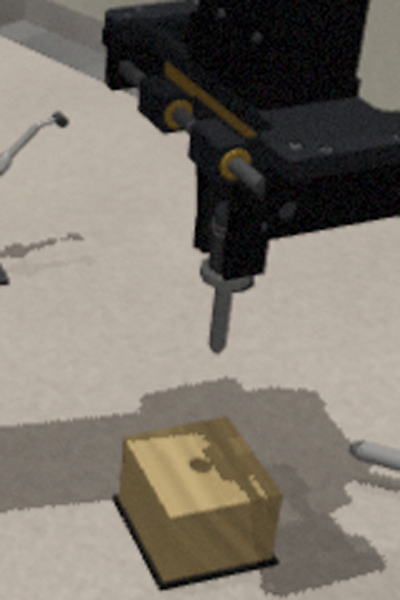

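View pics/wrist_11.png

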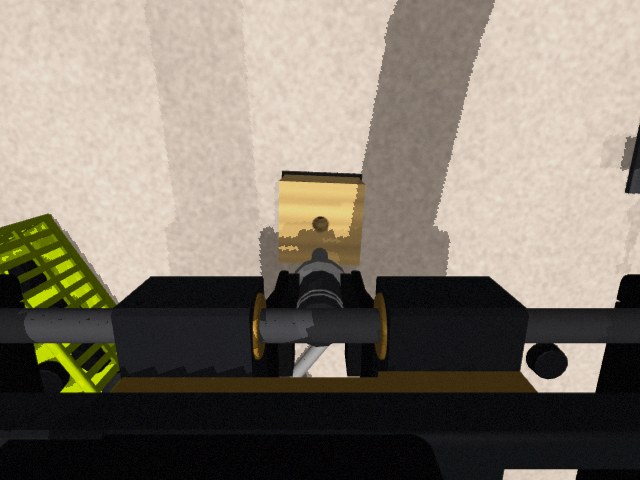

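The pin is out of the stand and upright; the tip is at wrist (320,250) and the empty stand hole at (320,223). I carry it above the jig hole.

```bash
python3 -m jog '[{"rx":0,"ry":0,"rz":0,"dx":30,"dy":0,"dz":10,"hand":0},{"rx":0,"ry":0,"rz":0,"dx":80,"dy":0,"dz":20,"hand":0},{"rx":0,"ry":0,"rz":0,"dx":130,"dy":0,"dz":32,"hand":0},{"rx":0,"ry":0,"rz":0,"dx":180,"dy":0,"dz":44,"hand":0},{"rx":0,"ry":0,"rz":0,"dx":230,"dy":0,"dz":56,"hand":0},{"rx":0,"ry":0,"rz":0,"dx":280,"dy":0,"dz":68,"hand":0},{"rx":0,"ry":0,"rz":0,"dx":315,"dy":0,"dz":68.5,"hand":0},{"rx":0,"ry":0,"rz":0,"dx":330,"dy":20,"dz":68.5,"hand":0},{"rx":0,"ry":0,"rz":0,"dx":330,"dy":20,"dz":68.5,"hand":0},{"rx":0,"ry":0,"rz":0,"dx":330,"dy":20,"dz":68.5,"hand":0}]' 40; python3 look.py 12 side scene wrist;python3 -c "
from h import *
s,c=pickle.load(open('side_12.pkl','rb'));crop(c['img'],250,130,400,290,4,'pics/s12c.png')
s,c=pickle.load(open('scene_12.pkl','rb'));crop(c['img'],260,150,420,310,4,'pics/c12c.png')
s,c=pickle.load(open('wrist_12.pkl','rb'));crop(c['img'],200,160,440,330,3,'pics/w12c.png')"
```

```text
time: 13.88
tcp_pos: [0.5575, 0.0031, 0.1793]
tcp_rot: [[0.338, -0.001, -0.941], [0.941, -0.001, 0.338], [-0.001, -1.0, 0.001]]
wrist_force: [1.2, -0.0, -0.5]
grip_width: 0.219
13.975 [0.55800056 0.00293553 0.18012468] [ 0.21673914 -1.25218653 -0.16447233] 0.2178827134178169
```

View pics/s12c.png

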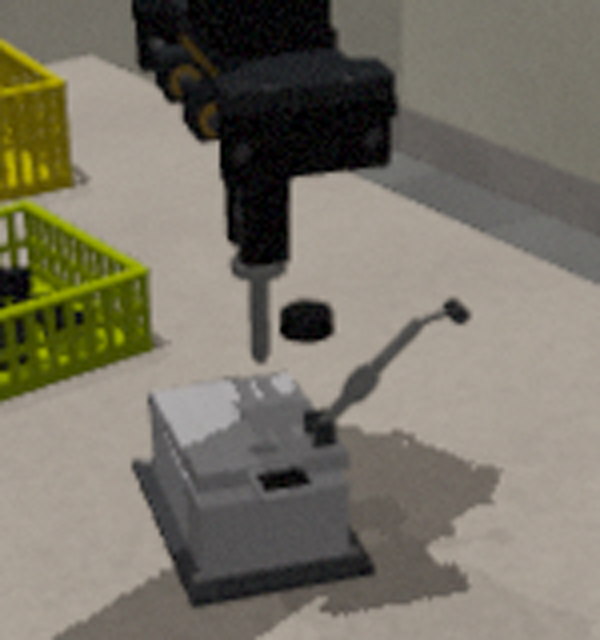

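View pics/c12c.png

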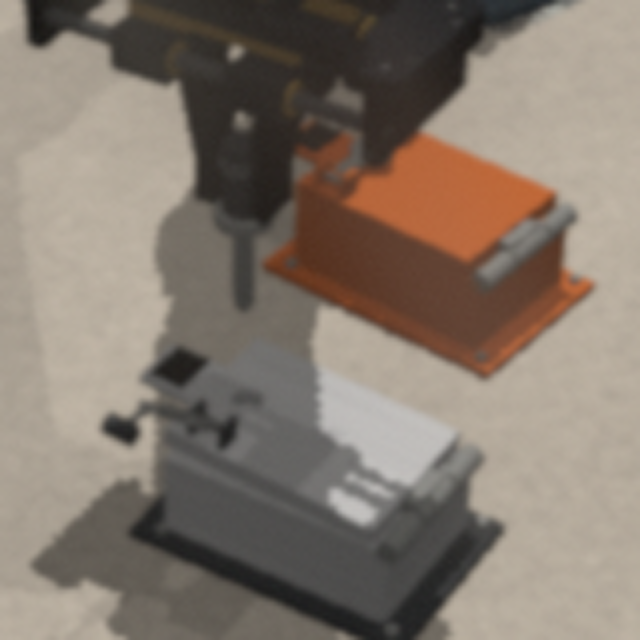

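View pics/w12c.png

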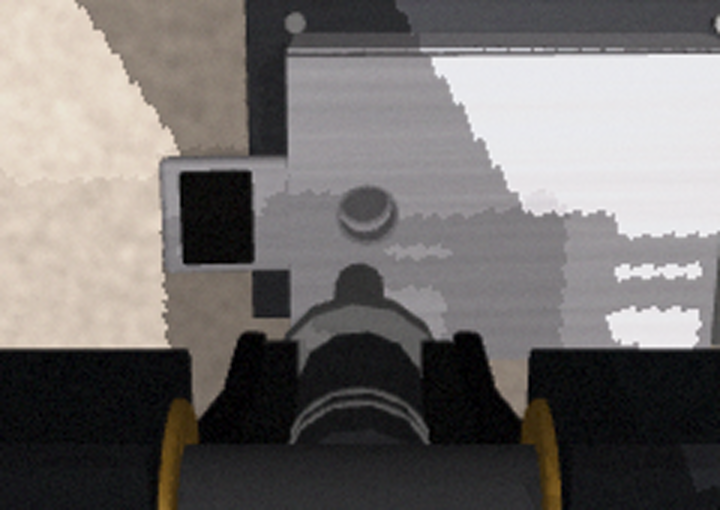

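```bash
python3 - <<'E'
from h import *
s,w=pickle.load(open("wrist_12.pkl","rb"));s2=s
S=pickle.load(open("side_12.pkl","rb"))[1];C=pickle.load(open("scene_12.pkl","rb"))[1]
def tri(rs):
    A=np.zeros((3,3));b=np.zeros(3)
    for o,d in rs:
        d=d/np.linalg.norm(d);M=np.eye(3)-np.outer(d,d);A+=M;b+=M@o
    x=np.linalg.solve(A,b);return x,[np.linalg.norm((np.eye(3)-np.outer(d,d)/(d@d))@(x-o))*1000 for o,d in rs]
print("tip side+scene",tri([ray(S,315.2,219.8),ray(C,320.7,226.7)]))
print("tip all",tri([ray(S,315.2,219.8),ray(C,320.7,226.7),ray(w,320,250.5,s)]))
for z in(.067,.066): 
  H=onz(w,322.7,231,z,s);print("hole w",H)
print("hole side",onz(S,250+264/4,130+449/4,.067),"scene",onz(C,260+247/4,150+398/4,.067))
for P in (H,tri([ray(S,315.2,219.8),ray(C,320.7,226.7)])[0],np.array([.5582,.0056,.067])): print("tool",(P-s["tcp_pos"])@s["tcp_rot"]*1000)
print(s["tcp_pos"])
for zz in(.1,.115,.12):
  P=onz(w,320,250.5,zz,s);print(zz,(P-s["tcp_pos"])@s["tcp_rot"]*1000)
E
```

```text
tip side+scene (array([0.55890716, 0.00189615, 0.1224638 ]), [np.float64(0.26543466489026274), np.float64(0.26543466488986556)])
tip all (array([0.55755907, 0.00283742, 0.1215703 ]), [np.float64(1.7057076978450245), np.float64(1.431688708121274), np.float64(2.677283170053213)])
hole w [0.55797102 0.00614152 0.067     ]
hole w [0.55821942 0.0060617  0.066     ]
hole side [0.56241967 0.00662926 0.067     ] scene [0.55696245 0.00321815 0.067     ]
tool [  3.05297596 114.1232243    0.91215369]
tool [-0.65138209 57.66170039 -1.17589748]
tool [  2.61170592 113.12344083   0.77337928]
[0.55800056 0.00293553 0.18012468]
0.1 [ 0.93249611 80.12635368 -3.86376544]
0.115 [ 0.90243988 65.1239401   0.8859161 ]
0.12 [ 0.89242114 60.12313557  2.46914328]
```

Hole relative to tip: about +2.7 mm along tool x and +0.7 mm along tool z. I correct, come to just above the hole and look again.

```bash
python3 -m jog '[{"rx":0,"ry":0,"rz":0,"dx":2.6,"dy":15,"dz":0.7,"hand":0},{"rx":0,"ry":0,"rz":0,"dx":2.6,"dy":30,"dz":0.7,"hand":0},{"rx":0,"ry":0,"rz":0,"dx":2.6,"dy":42,"dz":0.7,"hand":0},{"rx":0,"ry":0,"rz":0,"dx":2.6,"dy":42,"dz":0.7,"hand":0},{"rx":0,"ry":0,"rz":0,"dx":2.6,"dy":42,"dz":0.7,"hand":0}]' 40; python3 look.py 13 side scene wrist;python3 -c "
from h import *
s,c=pickle.load(open('side_13.pkl','rb'));crop(c['img'],280,180,360,270,8,'pics/s13c.png')
s,c=pickle.load(open('scene_13.pkl','rb'));crop(c['img'],290,200,370,280,7,'pics/c13c.png')
s,c=pickle.load(open('wrist_13.pkl','rb'));crop(c['img'],260,190,380,290,5,'pics/w13c.png')"
```

```text
time: 14.65
tcp_pos: [0.5584, 0.0071, 0.1379]
tcp_rot: [[0.337, 0.0, -0.941], [0.941, 0.0, 0.337], [0.0, -1.0, -0.0]]
wrist_force: [0.7, 0.1, -0.8]
grip_width: 0.217
14.75 [0.55859678 0.00708605 0.13834428] [ 0.57413077 -0.10492539 -1.23717755] 0.216247084706588
```

View pics/s13c.png

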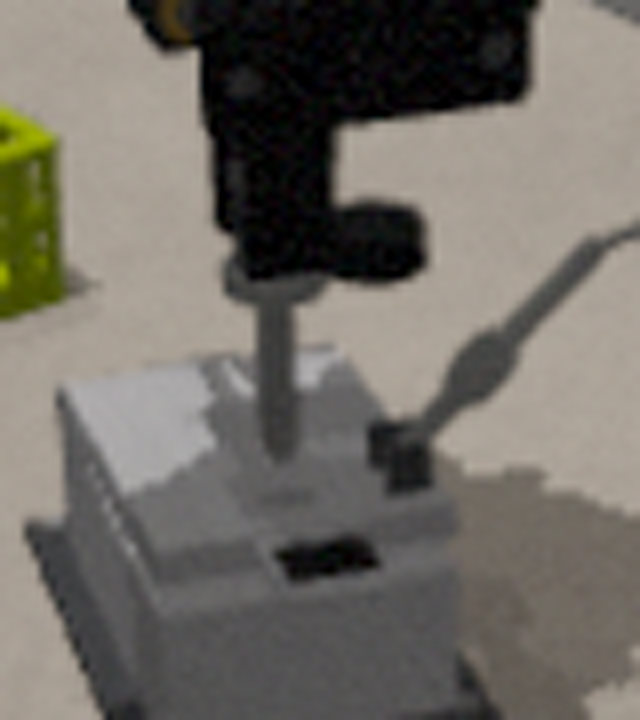

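View pics/c13c.png

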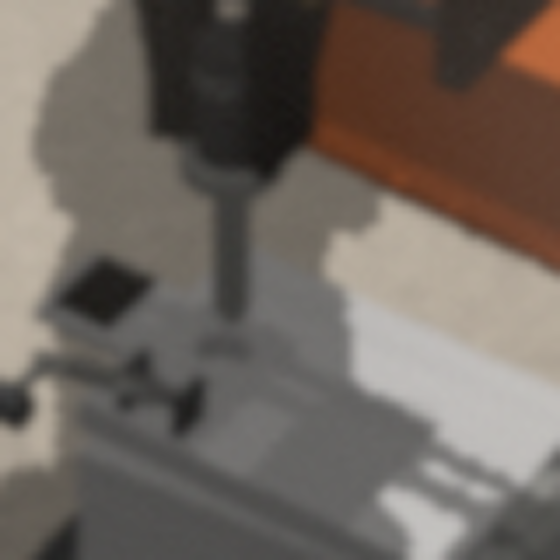

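View pics/w13c.png

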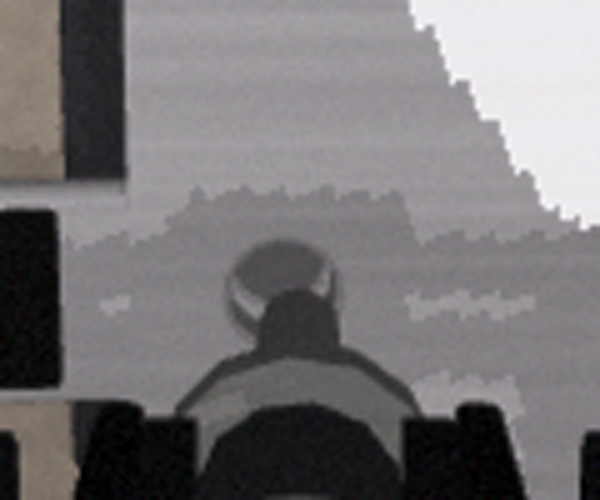

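```bash
python3 - <<'E'
from h import *
s,w=pickle.load(open("wrist_13.pkl","rb"))
f=lambda P:((P-s["tcp_pos"])@s["tcp_rot"]*1000).round(2)
# rim: left 227 right 344 top 238 (crop x5)
for n,(u,v) in dict(top=(285,238),left=(227,290),right=(344,290)).items(): print(n,f(onz(w,260+u/5,190+v/5,.067,s)))
# collar: left/right extents of collar at z=tcp-.004.. ; shank left/right near tip
for u in (258,339): print("shank",f(onz(w,260+u/5,190+330/5,.09,s)))
R=s["tcp_rot"]
for z in(-3,0,3):
  P=s["tcp_pos"]+R@np.array([0,.060,z/1000]);print("tip",z,np.array(proj(w,P,s)),((np.array(proj(w,P,s))-[260,190])*5).round())
S=pickle.load(open("side_13.pkl","rb"))[1];C=pickle.load(open("scene_13.pkl","rb"))[1]
for H in([.5582,.0056,.067],): print("hole pred side",(np.array(proj(S,H))-[280,180])*8,"scene",(np.array(proj(C,H))-[290,200])*7)
P=s["tcp_pos"]+R@np.array([0,.060,0]);print("tip pred side",(np.array(proj(S,P))-[280,180])*8,"scene",(np.array(proj(C,P))-[290,200])*7)
E
```

```text
top [-1.02 71.34  7.65]
left [-8.58 71.34  0.63]
right [ 6.64 71.35  0.62]
shank [-4.08 48.34  2.8 ]
shank [ 5.47 48.34  2.8 ]
tip -3 [318.56826675 258.92550436] [293. 345.]
tip 0 [318.56359538 254.34928236] [293. 322.]
tip 3 [318.55889215 249.74185374] [293. 299.]
hole pred side [277.13724271 504.52146281] scene [229.91205545 350.64255601]
tip pred side [274.17752741 463.82395003] scene [235.0610113  319.74891404]
```

The three views agree to within about 1.5 mm, and I weight the wrist view most: shift -1.3 along tool x. I go down in steps and watch the force.

```bash
python3 -m jog '[{"rx":0,"ry":0,"rz":0,"dx":-1.3,"dy":0,"dz":0,"hand":0},{"rx":0,"ry":0,"rz":0,"dx":-1.3,"dy":5,"dz":0,"hand":0},{"rx":0,"ry":0,"rz":0,"dx":-1.3,"dy":10,"dz":0,"hand":0},{"rx":0,"ry":0,"rz":0,"dx":-1.3,"dy":15,"dz":0,"hand":0},{"rx":0,"ry":0,"rz":0,"dx":-1.3,"dy":20,"dz":0,"hand":0},{"rx":0,"ry":0,"rz":0,"dx":-1.3,"dy":20,"dz":0,"hand":0}]' 40; python3 look.py 14 wrist;python3 -c "
from h import *
s,c=pickle.load(open('wrist_14.pkl','rb'));crop(c['img'],260,190,380,290,5,'pics/w14c.png')"
```

```text
time: 15.55
tcp_pos: [0.5573, 0.0058, 0.1172]
tcp_rot: [[0.337, -0.001, -0.942], [0.942, 0.0, 0.337], [-0.0, -1.0, 0.001]]
wrist_force: [-0.6, -0.4, -1.4]
grip_width: 0.216
15.55 [0.55732285 0.00579348 0.11724516] [-0.61300754 -0.38618798 -1.40105324] 0.21553000110380607
```

View pics/w14c.png

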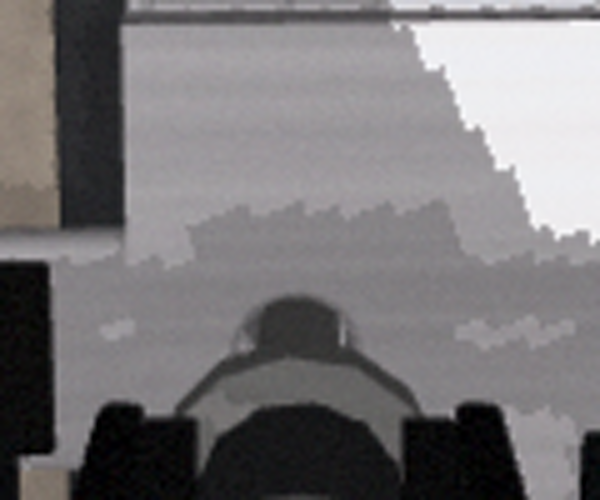

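The tip is inside the top hole with no contact force. I go on down.

```bash
python3 -m jog '[{"rx":0,"ry":0,"rz":0,"dx":-0.5,"dy":4,"dz":0,"hand":0},{"rx":0,"ry":0,"rz":0,"dx":-0.5,"dy":8,"dz":0,"hand":0},{"rx":0,"ry":0,"rz":0,"dx":-0.5,"dy":12,"dz":0,"hand":0},{"rx":0,"ry":0,"rz":0,"dx":-0.5,"dy":12,"dz":0,"hand":0}]' 40
```

```text
time: 16.1
tcp_pos: [0.5573, 0.0052, 0.1054]
tcp_rot: [[0.337, -0.001, -0.942], [0.942, -0.0, 0.337], [-0.0, -1.0, 0.001]]
wrist_force: [-0.3, 0.0, -1.6]
grip_width: 0.216
```

```bash
python3 -m jog '[{"rx":0,"ry":0,"rz":0,"dx":0,"dy":5,"dz":0,"hand":0},{"rx":0,"ry":0,"rz":0,"dx":0,"dy":10,"dz":0,"hand":0},{"rx":0,"ry":0,"rz":0,"dx":0,"dy":15,"dz":0,"hand":0},{"rx":0,"ry":0,"rz":0,"dx":0,"dy":20,"dz":0,"hand":0},{"rx":0,"ry":0,"rz":0,"dx":0,"dy":24,"dz":0,"hand":0},{"rx":0,"ry":0,"rz":0,"dx":0,"dy":24,"dz":0,"hand":0}]' 40; python3 look.py 15 side;python3 -c "
from h import *
s,c=pickle.load(open('side_15.pkl','rb'));crop(c['img'],250,150,390,290,4.5,'pics/s15c.png')"
```

```text
time: 16.85
tcp_pos: [0.5574, 0.0052, 0.0814]
tcp_rot: [[0.337, -0.001, -0.941], [0.941, -0.0, 0.337], [-0.0, -1.0, 0.0]]
wrist_force: [0.3, -0.4, -1.5]
grip_width: 0.217
16.85 [0.55738379 0.00520183 0.08143378] [ 0.27305052 -0.40858951 -1.48723372] 0.21655826386110386
```

View pics/s15c.png

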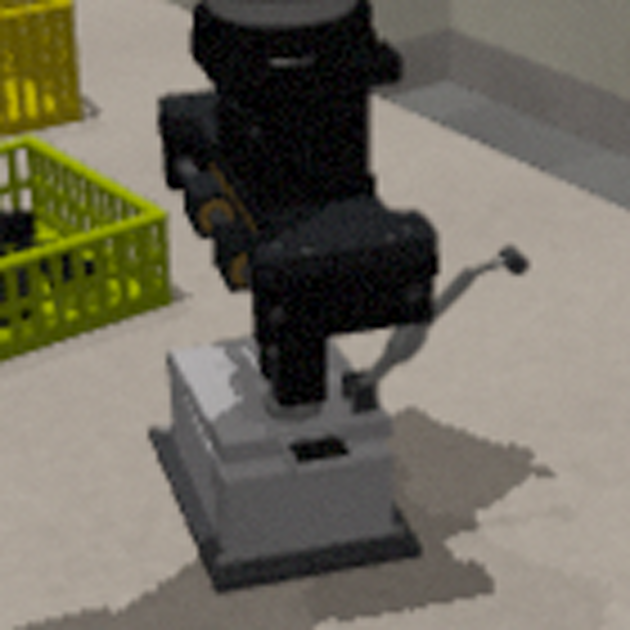

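The pin is deep in and the collar is nearly on the top half. I press down in small steps.

```bash
python3 -m jog '[{"rx":0,"ry":0,"rz":0,"dx":0,"dy":3,"dz":0,"hand":0},{"rx":0,"ry":0,"rz":0,"dx":0,"dy":6,"dz":0,"hand":0},{"rx":0,"ry":0,"rz":0,"dx":0,"dy":9,"dz":0,"hand":0},{"rx":0,"ry":0,"rz":0,"dx":0,"dy":9,"dz":0,"hand":0}]' 40
python3 -m jog '[{"rx":0,"ry":0,"rz":0,"dx":0,"dy":1.5,"dz":0,"hand":0},{"rx":0,"ry":0,"rz":0,"dx":0,"dy":3,"dz":0,"hand":0},{"rx":0,"ry":0,"rz":0,"dx":0,"dy":3,"dz":0,"hand":0}]' 40
```

```text
time: 17.4
tcp_pos: [0.5576, 0.0049, 0.0728]
tcp_rot: [[0.337, -0.0, -0.941], [0.941, -0.0, 0.337], [-0.0, -1.0, -0.0]]
wrist_force: [-0.5, -1.8, 1.5]
grip_width: 0.221
time: 17.77
tcp_pos: [0.5575, 0.0046, 0.0706]
tcp_rot: [[0.338, -0.0, -0.941], [0.941, -0.001, 0.338], [-0.001, -1.0, -0.0]]
wrist_force: [-2.6, -4.4, 7.5]
grip_width: 0.219
```

```bash
python3 -m jog '[{"rx":0,"ry":0,"rz":0,"dx":0,"dy":1,"dz":0,"hand":0},{"rx":0,"ry":0,"rz":0,"dx":0,"dy":2,"dz":0,"hand":0},{"rx":0,"ry":0,"rz":0,"dx":0,"dy":2,"dz":0,"hand":0},{"rx":0,"ry":0,"rz":0,"dx":0,"dy":2,"dz":0,"hand":0}]' 40;python3 look.py 16 side scene wrist;python3 -c "
from h import *
s,c=pickle.load(open('side_16.pkl','rb'));crop(c['img'],250,150,390,290,4.5,'pics/s16c.png')
s,c=pickle.load(open('scene_16.pkl','rb'));crop(c['img'],270,190,400,310,5,'pics/c16c.png')"
```

```text
time: 18.27
tcp_pos: [0.5576, 0.0046, 0.0704]
tcp_rot: [[0.338, 0.0, -0.941], [0.941, -0.002, 0.338], [-0.002, -1.0, -0.001]]
wrist_force: [-7.9, -3.7, 20.8]
grip_width: 0.219
18.375 [0.55762428 0.00461224 0.07034969] [-6.44750374 -3.7515925  20.4900679 ] 0.2128854426739869
```

View pics/s16c.png

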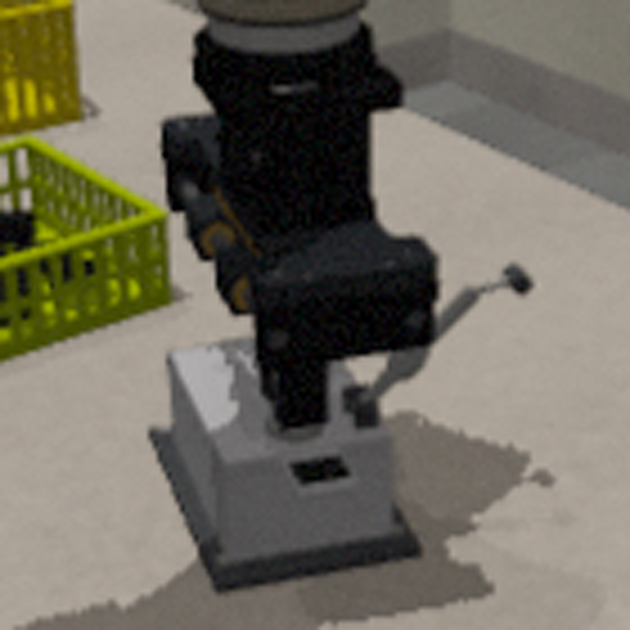

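View pics/c16c.png

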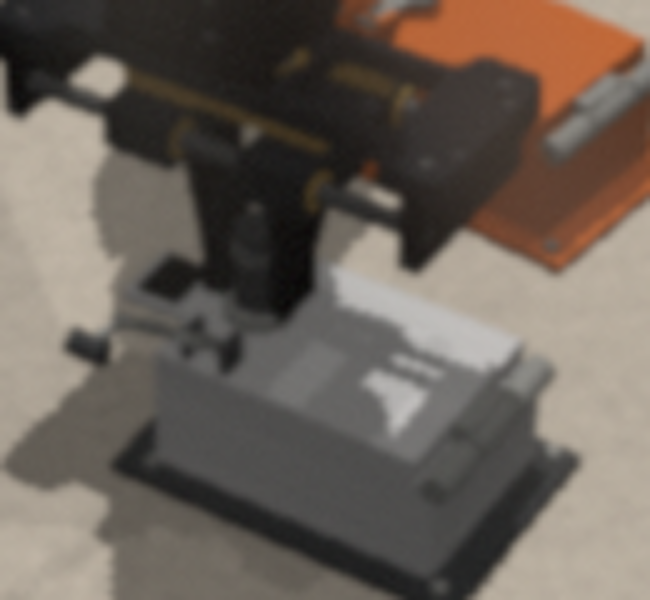

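View pics/wrist_16.png

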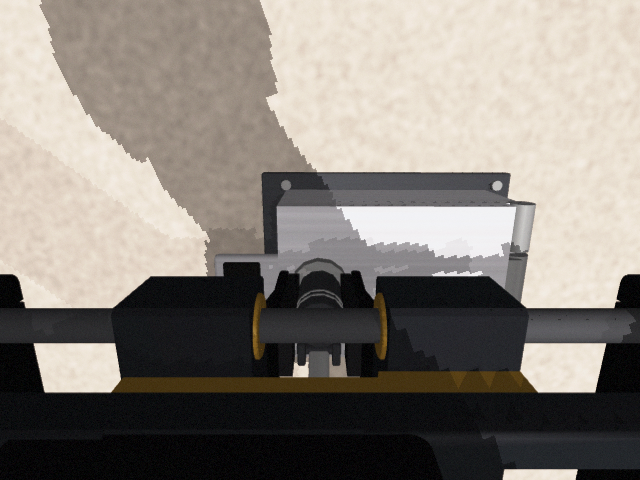

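Stopped hard: 2 mm more commanded gives no travel and about 22 N. I check the lid's slope and the pin's tilt.

```bash
python3 - <<'E'
from h import *
s,c=pickle.load(open("wrist_16.pkl","rb"))
yaw=-.343;X=np.array([np.cos(yaw),np.sin(yaw),0]);Y=np.array([-np.sin(yaw),np.cos(yaw),0]);O=np.array([.5715,.0432,0]);R=np.stack([X,Y,[0,0,1]],1)
J=(cloud(c,s)-O)@R
m=(J[...,2]>.05)&(J[...,2]<.085)&(J[...,1]>-.03)&(J[...,1]<.05)&(J[...,0]<0)&(J[...,0]>-.035)&(c["depth"]>0)
q=J[m];A=np.c_[q[:,:2],np.ones(len(q))];k=np.linalg.lstsq(A,q[:,2],rcond=None)[0];print(len(q),"angle",-k[1],k)
S=pickle.load(open("side_16.pkl","rb"))[1];C=pickle.load(open("scene_16.pkl","rb"))[1]
for n,c in(("scene",C),):
  J=(cloud(c)-O)@R;m=(J[...,2]>.05)&(J[...,2]<.085)&(J[...,1]>-.01)&(J[...,1]<.045)&(J[...,0]>-.03)&(J[...,0]<.03)&(c["depth"]>0)
  q=J[m];A=np.c_[q[:,:2],np.ones(len(q))];k=np.linalg.lstsq(A,q[:,2],rcond=None)[0];print(n,len(q),-k[1],k)
d0=pickle.load(open("d0.pkl","rb"))[1]["scene"]["img"]
for (x,y) in((209,330),(421,364),(497,285)):
  a=d0[y-25:y+25,x-25:x+25].astype(int);b=C["img"][y-25:y+25,x-25:x+25].astype(int);print(abs(a-b).mean().round(1))
print((s["tcp_pos"]-O)@R)
E
```

```text
10218 angle 0.02664826625351039 [ 0.04796547 -0.02664827  0.06092048]
scene 642 -0.0003683404136784821 [-0.00205588  0.00036834  0.06165777]
5.7
3.7
2.0
[-8.98623056e-05 -4.10066237e-02  7.03496865e-02]
```

```bash
python3 - <<'E'
from h import *
yaw=-.343;X=np.array([np.cos(yaw),np.sin(yaw),0]);Y=np.array([-np.sin(yaw),np.cos(yaw),0]);O=np.array([.5715,.0432,0]);R=np.stack([X,Y,[0,0,1]],1)
for f in("wrist_16","scene_16","scene_3","wrist_3"):
  s,c=pickle.load(open(f+".pkl","rb"));J=(cloud(c,s)-O)@R
  m=(J[...,2]>.052)&(J[...,2]<.08)&(J[...,1]>-.02)&(J[...,1]<.05)&(abs(J[...,0])<.03)&(c["depth"]>0);q=J[m]
  for _ in range(8):
    A=np.c_[q[:,:2],np.ones(len(q))];k=np.linalg.lstsq(A,q[:,2],rcond=None)[0];r=abs(A@k-q[:,2]);q=q[r<max(.0012,1.5*np.median(r))]
  print(f,len(q),"angle",-k[1],k)
a=pickle.load(open("d0.pkl","rb"))[1]["scene"];b=pickle.load(open("scene_16.pkl","rb"))[1]
for (x,y) in((209,330),(421,364)):
  for c in(a,b):
    g=c["img"][y-20:y+20,x-20:x+20].max(2)<60;print(np.argwhere(g).mean(0)+[y-20,x-20])
from cell import arm
s=arm.sense();print(s["time"],s["wrist_force"],s["tcp_pos"],abs(s["qd"]).max())
E
```

```text
wrist_16 7064 angle -0.0012364574892069977 [-0.00175641  0.00123646  0.05922418]
scene_16 462 angle 0.010239716283572509 [-0.00375596 -0.01023972  0.06172714]
scene_3 466 angle 0.08120826778389481 [-0.00431472 -0.08120827  0.06579953]
wrist_3 8420 angle 0.06907254804696322 [-0.00030267 -0.06907255  0.06349401]
[330.08681672 209.05787781]
[330.07540984 208.96393443]
[364.94350282 420.0480226 ]
[364.96927374 420.09776536]
18.425 [-7.23974209 -3.34444138 19.94150106] [0.55763825 0.00460431 0.07036147] 0.0012437491411492769
```

The lid measures shut: about 0.00 rad from the wrist and 0.01 from the scene, against 0.07–0.08 when ajar. The caps haven't moved, the arm is at rest, and it presses with about 20 N. I hand the job in.

```bash
python3 -c "
from cell import arm
print(arm.job_done()); s=arm.sense(); print(s['time'],s['wrist_force'],s['tcp_pos'],s['grip_width'])"
```

```text
the job is handed in; nothing more can be done
None
the job is handed in; nothing more can be done
```

The jig is shut and pinned, and I handed the job in at about 18.4 s with the gripper still holding the knob and pressing down. No verdict is reported, so this rests on my own checks.

**What I did**
- I swung the top half down by pushing behind its tongue with closed fingers; it rested ajar at about 0.07 rad.
- I gripped the lever tab, carried it over its arc, and let it drop folded back.
- I took the small pin by its knob from the stand, lined it up over the hole and lowered it without resistance. Then I pressed until it stopped.

**Last checks**
- **Lid:** about 0.00 rad from the wrist camera and 0.01 rad from the scene camera. A first wrist fit gave 0.027, but it took in points off the lid, and refitting without them gave 0.00.
- **Pin:** the gripper is 1 mm from the nominal hole axis and its height matches a tip about 40 mm down, but I did not see the tip itself.
- **Hold:** 20 N upward at the wrist, and a further 2 mm of commanded travel moved it only 0.2 mm. A sideways force of about 8 N remains, so the pin probably rubs the hole wall. The arm was at rest and the grip closed on the knob.
- **Other things:** the lever is folded back and both loose caps are unmoved. The patch of the scene image around the basket right of the jig looked unchanged.

**Disagreements and surprises**
- The cameras differed by about 1.5 mm on the pin-to-hole offset. I weighted the wrist camera, and the pin went in cleanly.
- The large lookalike pin fell over by itself early on, away from the arm, and stayed on the table.

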